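Re-rack the forming punches in reverse order

ROBOT

A 6-joint arm with a two-finger parallel gripper is mounted at the origin on the work surface. World frame = base frame: x ahead of the robot, y to its left, z up, the work surface at z = 0. Lengths are in m, angles in rad, forces in N, time in s.
With the tool pointing down it reaches from about 0.3 to 0.875 m from the base axis. Payload 4.2 kg.
Tool frame: the origin (TCP) lies on the centre line of the jaws, within the pads' length; the fingertips stand tips_ahead ahead of it and the grasp point (between the pads) lies 6 mm ahead of it (tips_ahead is the distance from the TCP to the fingertips, in m); x points along the fingers, y is the direction in which the jaws open and shut, and the axes are right-handed (so a half turn about x gives the same grasp; the last joint's range is limited). The gripper opens to 85 mm and grips with 20 to 120 N. Pads are 22 mm wide; open, the fingers measure 114 mm over their backs; the gripper's body (76 mm by 85 mm) begins 54 mm behind the grasp point. The pads swing forward as they close: fully open they stand 13 mm farther back than shut.
Start: joints at [1.265, 0.32, 1.565, -0, 1.257, -0.02], TCP at [0.162, 0.552, 0.256] pointing down, gripper open.
Joint ranges: [-3.11, 3.11], [-0.84, 2.01], [0.21, 2.61], [-1.34, 4.49], [0.05, 2.63], [-2.56, 2.56]. Speed limits (rad/s): [2.57, 2.57, 3.14, 3.14, 3.14, 3.14].

INTERFACE

Orientations are given as a unit quaternion [x, y, z, w].
In Python, from plant import * gives the robot as it stands.
- The arm moves only by the tool play_rows, never from a script. Its argument "motion" is a list of rows, each an object of numbers: "tx", "ty", "tz": the shift along the tool's x, y, z in mm; "rx", "ry", "rz": the turn, a rotation vector about the tool's x, y, z in rad; "jaw": the finger opening in mm, from 0 to 85.4. A call has exactly 8 rows; each row shifts and turns the commanded pose from where the row before left it, along the tool's axes as they then stand; what a row does not reach is not made up. A row lasts 1/12 s, in which the tool goes at most 41.7 mm and 7.16 degrees, less where a joint would pass 70% of its speed; a pose out of reach is approached as far as the arm can. A call is refused whole if a number of a shift passes 41.7 or a number of a turn 0.125, either way. A call with a gripper value outside its range is refused whole. The fingers move at their own pace and stop on an object; "squeeze" is the grip in N (left out, the last holds). Time passes only in rows, so rows that do not move let the fingers close, or fill a call up. It gives the time, the measured TCP pose, the force and the opening at its end, in the units of the state.
- observe(): the state, without advancing time (a new reading comes with each control period).
- camera(name): name is "side" or "top"; returns the picture (480x640x3 uint8, red, green, blue); there is no depth.
- camera_info(name): a dict with "fx", "fy", "cx", "cy" (pixels), "xyz" and "attitude" of the camera in the world. Camera axes: x right, y down, z forward; pixel columns grow to the right and rows downward; lengths in m; the calibration is good to about 2 mm. A picture is of the moment at which its call begins. camera_info takes no time and is no camera call.
- sign_off(): hands the job in, once; it reports no verdict.
The state is a dict: "time": time; "joint_pos": joint angles; "qd": joint speeds; "effort": joint torques, N m; "position": TCP position; "eef_rot": TCP orientation; "force": force on the tool from outside, world axes, zero at the start; "wrist_torque": the same for the moment, N m; "width": finger opening in m.
Only numpy, scipy, OpenCV 4.12 (cv2) and the standard library are available. Lean on these libraries where they do the work, as an engineer would, in place of code of your own. Each camera call takes 0.05 s, during which the arm holds its last target.

TASK

The next press operator works from the other end: move the four forming punches from the grey rack to the wooden rack so that they stand in the reverse order. The punch nearest the white end of the grey rack goes into the wooden rack's bay farthest from its white end, the second into the second farthest, and so on to the last, which ends nearest the wooden rack's white end. Every punch must end standing upright on the floor of its own bay, let go and still, and none may be knocked over on the way.

Things in the scene. Friction and masses are not known exactly. Their poses are not given: they have to be found in the camera images.
- punch_red: red forming punch, 84 mm tall, upright: round steel foot 36 mm wide, 15 mm high, tapering to a 24 mm neck at 22 mm, then a straight round red grip 28 mm wide from 36 to 84 mm above the underside. 0.25 to 0.45 kg. Origin: centre of its underside; z up along it; yaw means nothing. Starts in a grey rack bay, on the red pad.
- punch_yellow: yellow forming punch, 84 mm tall, upright: round steel foot 36 mm wide, 15 mm high, tapering to a 24 mm neck at 22 mm, then a straight round yellow grip 28 mm wide from 36 to 84 mm above the underside. 0.25 to 0.45 kg. Origin: centre of its underside; z up along it; yaw means nothing. Starts in a grey rack bay, on the yellow pad.
- punch_green: green forming punch, 84 mm tall, upright: round steel foot 36 mm wide, 15 mm high, tapering to a 24 mm neck at 22 mm, then a straight round green grip 28 mm wide from 36 to 84 mm above the underside. 0.25 to 0.45 kg. Origin: centre of its underside; z up along it; yaw means nothing. Starts in a grey rack bay, on the green pad.
- punch_blue: blue forming punch, 84 mm tall, upright: round steel foot 36 mm wide, 15 mm high, tapering to a 24 mm neck at 22 mm, then a straight round blue grip 28 mm wide from 36 to 84 mm above the underside. 0.25 to 0.45 kg. Origin: centre of its underside; z up along it; yaw means nothing. Starts in a grey rack bay, on the blue pad.
- pad_red: red fixed square pad, 56 x 56 x 3 mm, on the floor of a grey rack bay; the red punch stands on it at the start, so it still shows the old order afterwards. It stays where it is. Origin: centre of its underside, on the bay floor.
- pad_yellow: yellow fixed square pad, 56 x 56 x 3 mm, on the floor of a grey rack bay; the yellow punch stands on it at the start, so it still shows the old order afterwards. It stays where it is. Origin: centre of its underside, on the bay floor.
- pad_green: green fixed square pad, 56 x 56 x 3 mm, on the floor of a grey rack bay; the green punch stands on it at the start, so it still shows the old order afterwards. It stays where it is. Origin: centre of its underside, on the bay floor.
- pad_blue: blue fixed square pad, 56 x 56 x 3 mm, on the floor of a grey rack bay; the blue punch stands on it at the start, so it still shows the old order afterwards. It stays where it is. Origin: centre of its underside, on the bay floor.
- rack_grey: Grey fixed rack 272 x 74 mm: a row of four open bays along its x axis, 58 x 58 mm inside, centred at x = -99, -33, 33, 99 mm, y = 0; floor 8 mm, wall tops 22 mm above the bench, walls 8 mm thick. A white block 22 mm long marks its -x end. Origin: centre of the underside, on the bench. Holds the punches at the start, one per bay in any order, left or right of the robot's middle.
- rack_wood: Brown wooden fixed rack 272 x 74 mm: a row of four open bays along its x axis, 58 x 58 mm inside, centred at x = -99, -33, 33, 99 mm, y = 0; floor 8 mm, wall tops 22 mm above the bench, walls 8 mm thick. A white block 22 mm long marks its -x end. Origin: centre of the underside, on the bench. Empty at the start; on the other side from the grey rack.
Things that resemble listed ones, but are neither listed nor needed, are in the scene too. Leave any purple look-alike of the punch_green alone. Leave any purple look-alike of the punch_blue alone.

How it is judged:
By the outcome, as a careful person would: the job done as asked, in the order asked, and still so for the second after the job is handed in, with the robot touching nothing.
It also fails if it takes over 102 s, if anything falls off the work surface, if the arm or the gripper's body presses on something with over 40 N, if the wrist force passes 120 N, or if a joint passes its speed limit or range.

## Working session

There is one attempt and no reset: what is moved stays moved. The work goes in short steps, Python scripts to look and compute and a tool call to move; the robot and the scene stay as the last step left them, time stands still between calls to the robot, and variables do not carry over. Pictures are saved under pics/ and viewed, and the job is handed in when it is done.

Besides the shell and the picture viewer there is one more tool, called after "Emit:" by a JSON object that holds its "name" and its "arguments". play_rows: Moves the arm, as the interface text tells. Its arguments: {"type":"object","properties":{"motion":{"type":"array","items":{"type":"object","properties":{"tx":{"type":"number"},"ty":{"type":"number"},"tz":{"type":"number"},"rx":{"type":"number"},"ry":{"type":"number"},"rz":{"type":"number"},"jaw":{"type":"number"}}}},"squeeze":{"type":"number"}},"required":["motion"]}

```bash
mkdir -p pics; ls
python3 - <<'E'
from plant import *
import cv2
for n in ("side","top"):
    cv2.imwrite(f"pics/{n}0.png",camera(n)[:,:,::-1]); print(n,camera_info(n))
print(observe())
E
```

```text
pics
side {'fx': 484.6477699335398, 'fy': 484.6477699335398, 'cx': 324.3538776470794, 'cy': 235.70936325932192, 'xyz': array([0.42611   , 0.70951666, 0.60442555]), 'attitude': array([-0.07016732,  0.89223044, -0.4447945 ,  0.03404757])}
top {'fx': 480.68528688448555, 'fy': 480.68528688448555, 'cx': 322.3808569356998, 'cy': 238.33835430924415, 'xyz': array([ 0.43560789, -0.00246141,  0.79746546]), 'attitude': array([ 0.70787053, -0.7025609 ,  0.0504428 , -0.05275441])}
{'time': 0.1, 'joint_pos': array([ 1.26497949e+00,  3.20213141e-01,  1.56557183e+00, -7.05537168e-06,
        1.25737288e+00, -1.99731958e-02]), 'qd': array([ 0.00052892, -0.00042303, -0.00358435, -0.00051786, -0.00251918,
        0.00172253]), 'effort': array([ 1.16936564e-03, -4.16410160e+01, -2.34702981e+01,  3.01203180e-06,
        4.92855383e-03, -1.93044752e-05]), 'position': array([0.16200073, 0.55130343, 0.25556907]), 'eef_rot': array([ 0.10017005,  0.69998445, -0.10126293,  0.69980965]), 'force': array([ 0.07248157, -0.38162975,  0.02219755]), 'wrist_torque': array([0.00209592, 0.0210393 , 0.01496389]), 'width': 0.08514163761061103}
```

View pics/top0.png

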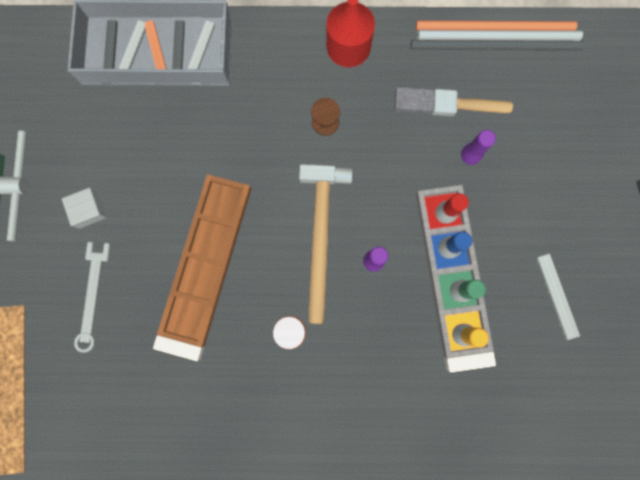

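View pics/side0.png

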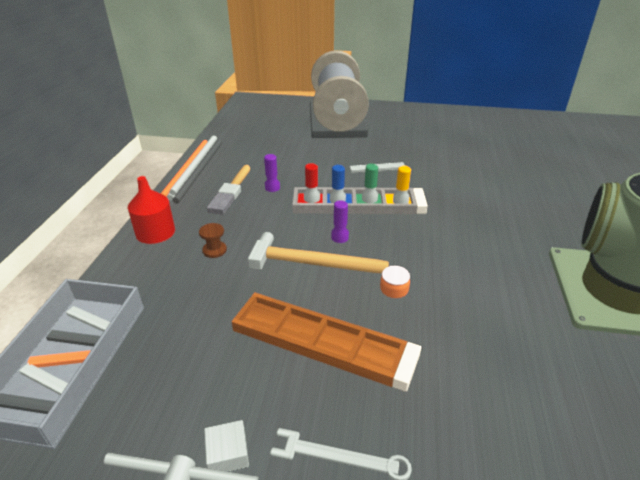

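```bash
cat > h.py <<'E'
import numpy as np, cv2
from scipy.spatial.transform import Rotation as R
from plant import *
def cast(n,px,z):
    c=camera_info(n); px=np.atleast_2d(px).astype(float)
    d=np.c_[(px[:,0]-c['cx'])/c['fx'],(px[:,1]-c['cy'])/c['fy'],np.ones(len(px))]
    d=R.from_quat(c['attitude']).apply(d); o=np.array(c['xyz'])
    return (o+d*((z-o[2])/d[:,2])[:,None])[:,:2]
def proj(n,p):
    c=camera_info(n); q=R.from_quat(c['attitude']).inv().apply(np.atleast_2d(p)-c['xyz'])
    return np.c_[q[:,0]/q[:,2]*c['fx']+c['cx'],q[:,1]/q[:,2]*c['fy']+c['cy']]
H={'red':[(0,6),(174,180)],'yellow':[(18,32)],'green':[(60,88)],'blue':[(100,122)]}
def mask(img,col,smin=120,vmin=40):
    h=cv2.cvtColor(img,cv2.COLOR_RGB2HSV); m=np.zeros(h.shape[:2],np.uint8)
    for a,b in H[col]: m|=cv2.inRange(h,(a,smin,vmin),(b,255,255))
    return m
def big(m):
    n,l,s,c=cv2.connectedComponentsWithStats(m)
    i=1+np.argmax(s[1:,4]); return (l==i).astype(np.uint8)
E
python3 - <<'E'
from h import *
img=cv2.imread('pics/top0.png')
# zoom crops
c=cv2.resize(img[180:380,400:510],None,fx=3,fy=3,interpolation=cv2.INTER_NEAREST); d=cv2.resize(img[170:370,145:260],None,fx=3,fy=3,interpolation=cv2.INTER_NEAREST)
cv2.imwrite('pics/z0.png',np.hstack([c,d]))
s=cv2.imread('pics/side0.png')
cv2.imwrite('pics/z1.png',cv2.resize(s[145:225,280:440],None,fx=5,fy=5,interpolation=cv2.INTER_NEAREST))
E
```

```text
(no output)
```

View pics/z0.png

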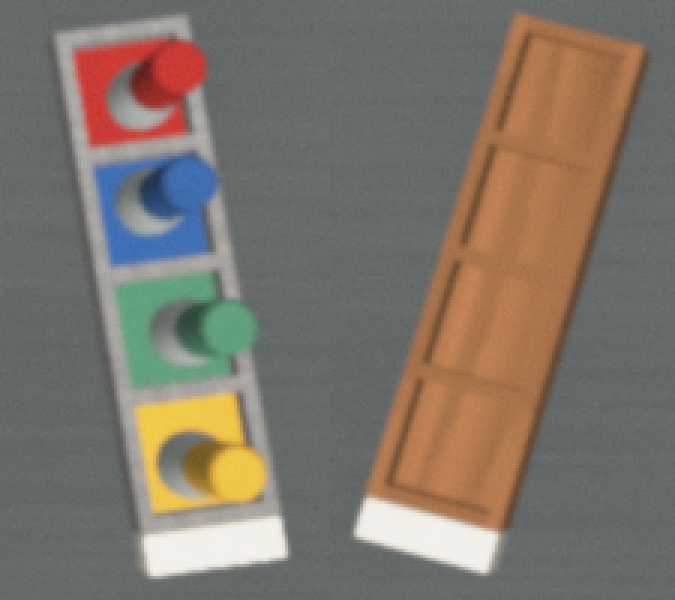

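View pics/z1.png

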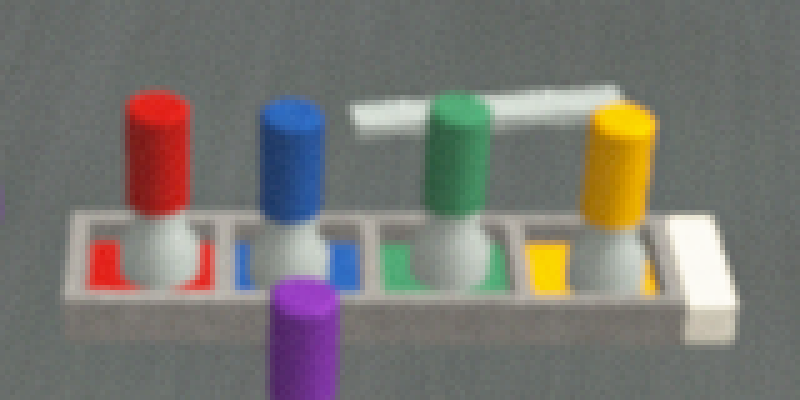

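Run:
```python
from h import *
f=lambda p,o:(np.array(p)+.5)/3-.5+np.array(o)
g=[(56,33),(189,15),(275,515),(140,533)]
w=[(517-330,13),(647-330,47),(508-330,530),(368-330,497)]
for nm,q,o in (('grey',g,(400,180)),('wood',w,(145,170))):
    P=cast('top',f(q,o),.022)
    far=(P[0]+P[1])/2; near=(P[2]+P[3])/2; c=(far+near)/2; u=(far-near)/np.linalg.norm(far-near)
    # also direction from long edges
    print(nm,'len',np.linalg.norm(far-near),'w',np.linalg.norm(P[0]-P[1]),np.linalg.norm(P[2]-P[3]),'c',c,'ang',np.arctan2(u[1],u[0]))
    for x in (-99,-33,33,99): print('  bay',x,c+u*x/1000)
img=cv2.imread('pics/top0.png')[:,:,::-1]; sd=cv2.imread('pics/side0.png')[:,:,::-1]
t={'red':(178,68),'blue':(188,182),'green':(229,328),'yellow':(238,473)}
s={'red':(158,105),'blue':(292,112),'green':(460,106),'yellow':(623,118)}
for k in t:
    a=cast('top',f(t[k],(400,180)),.095)[0]; b=cast('side',[(np.array(s[k])+.5)/5-.5+np.array((280,145))],.095)[0]
    # auto: extents of mask cast on z=.095
    m=mask(img,k); m[:, :400]=0; m[:150]=0;ys,xs=np.nonzero(m)
    print(k,'top',a,'side',b)
```

```text
grey len 0.2715203104113908 w 0.07438929738265779 0.07175309705348047 c [ 0.50139969 -0.21285678] ang 0.13670869170566843
  bay -99 [ 0.40332337 -0.22634882]
  bay -33 [ 0.46870758 -0.21735412]
  bay 33 [ 0.53409179 -0.20835943]
  bay 99 [ 0.59947601 -0.19936473]
wood len 0.2712213267838649 w 0.07513831702393557 0.07655153002447516 c [0.51561167 0.19029443] ang -0.2477308120000269
  bay -99 [0.41963401 0.2145697 ]
  bay -33 [0.48361912 0.19838619]
  bay 33 [0.54760422 0.18220268]
  bay 99 [0.61158933 0.16601917]
red top [ 0.59475122 -0.2032243 ] side [ 0.59753299 -0.20217141]
blue top [ 0.53748458 -0.20621166] side [ 0.53953401 -0.20521304]
green top [ 0.46616448 -0.22358389] side [ 0.46857782 -0.22197183]
yellow top [ 0.39726358 -0.22520697] side [ 0.39874554 -0.22248095]
```

```bash
cat >> h.py <<'E'
def st():
    o=observe(); M=R.from_quat(o['eef_rot']).as_matrix()
    print('t',round(o['time'],2),'pos',np.round(o['position']*1000,1),'F',np.round(o['force'],1),'w',round(o['width']*1000,1),'q',np.round(o['joint_pos'],2)); print('axes cols x,y,z',np.round(M,4).tolist()); return o,M
def go(target,ry0=None):
    o,M=st(); d=np.array(target)/1000-o['position']; print('tool shift mm',np.round(M.T@d*1000,1))
    # desired: x down, tool y along +-world y
    D=np.array([[0,0,1],[0,1 if M[1,1]>0 else -1,0],[-1,0,0]],float)
    s=1 if M[1,1]>0 else -1
    D=np.c_[[0,0,-1],[0,s,0],np.cross([0,0,-1],[0,s,0])]
    print('tool rotvec',np.round(R.from_matrix(M.T@D).as_rotvec(),4))
E
python3 - <<'E'
from h import *
import plant
print([n for n in dir(plant) if not n.startswith('_')], getattr(plant,'tips_ahead',None))
go([398,-224,256])
print(cast('top',[(473,157),(486,139),(373,263),(379,255)],.0),cast('top',[(486,139),(379,255)],.084))
E
```

```text
['MotionError', 'camera', 'camera_info', 'observe', 'sign_off', 'tips_ahead'] 0.025
t 0.1 pos [162.  551.3 255.6] F [ 0.1 -0.4  0. ] w 85.1 q [ 1.26  0.32  1.57 -0.    1.26 -0.02]
axes cols x,y,z [[-0.0005, 0.282, 0.9594], [-0.0015, 0.9594, -0.282], [-1.0, -0.0016, -0.0]]
tool shift mm [ 6.000e-01 -6.773e+02  4.450e+02]
tool rotvec [-2.858e-01 -2.000e-04  1.600e-03]
[[ 0.69607261 -0.25708591]
 [ 0.72847339 -0.28074722]
 [ 0.51206478 -0.08393266]
 [ 0.52552597 -0.09403828]] [[ 0.69762478 -0.25143434]
 [ 0.51605457 -0.08439215]]
```

Emit:
{"name": "play_rows", "arguments": {"motion": [{"rx":-0.095,"jaw":60},{"rx":-0.095},{"rx":-0.096},{"ty":-15,"tz":9},{"ty":-30,"tz":18},{"ty":-32,"tz":18},{"ty":-32,"tz":18},{"ty":-32,"tz":18}], "squeeze": 60}}

```text
invalid input
```

Emit:
{"name": "play_rows", "arguments": {"motion": [{"ty":-32,"tz":18},{"ty":-32,"tz":18},{"ty":-32,"tz":18},{"ty":-32,"tz":18},{"ty":-32,"tz":18},{"ty":-32,"tz":18},{"ty":-32,"tz":18},{"ty":-32,"tz":18}]}}

```text
invalid input
```

Emit:
{"name": "play_rows", "arguments": {"motion": [{"ty":-32,"tz":18},{"ty":-32,"tz":18},{"ty":-32,"tz":18},{"ty":-32,"tz":18},{"ty":-32,"tz":18},{"ty":-32,"tz":18},{"ty":-32,"tz":18},{}]}}

```text
invalid input
```

Run:
```python
from h import *
go([596,-203,150])
```

```text
t 0.1 pos [162.  551.3 255.6] F [ 0.1 -0.4  0. ] w 85.1 q [ 1.26  0.32  1.57 -0.    1.26 -0.02]
axes cols x,y,z [[-0.0005, 0.282, 0.9594], [-0.0015, 0.9594, -0.282], [-1.0, -0.0016, -0.0]]
tool shift mm [ 106.5 -601.2  629.1]
tool rotvec [-2.858e-01 -2.000e-04  1.600e-03]
```

Emit:
{"name": "play_rows", "arguments": {"motion": [{"tx":0,"ty":0,"tz":0,"rx":-0.095,"ry":0,"rz":0,"jaw":60},{"tx":0,"ty":0,"tz":0,"rx":-0.095,"ry":0,"rz":0,"jaw":60},{"tx":0,"ty":0,"tz":0,"rx":-0.096,"ry":0,"rz":0.0016,"jaw":60},{"tx":0,"ty":-15,"tz":9,"rx":0,"ry":0,"rz":0,"jaw":60},{"tx":0,"ty":-30,"tz":18,"rx":0,"ry":0,"rz":0,"jaw":60},{"tx":0,"ty":-32,"tz":18,"rx":0,"ry":0,"rz":0,"jaw":60},{"tx":0,"ty":-32,"tz":18,"rx":0,"ry":0,"rz":0,"jaw":60},{"tx":0,"ty":-32,"tz":18,"rx":0,"ry":0,"rz":0,"jaw":60}], "squeeze": 60}}

```text
time: 0.77
position: [0.2434, 0.4091, 0.2556]
eef_rot: [-0.0, 0.707, 0.001, 0.707]
force: [0.9, -0.4, -0.2]
width: 0.06
```

Run:
```python
from h import *
go([596,-203,150])
```

```text
t 0.77 pos [243.4 409.1 255.6] F [ 0.9 -0.4 -0.2] w 60.0 q [ 1.01  0.16  1.78  0.    1.2  -0.56]
axes cols x,y,z [[-0.0003, -0.0012, 1.0], [0.0007, 1.0, 0.0012], [-1.0, 0.0007, -0.0003]]
tool shift mm [ 105.1 -612.6  351.9]
tool rotvec [ 0.0012 -0.0003 -0.0007]
```

Emit:
{"name": "play_rows", "arguments": {"motion": [{"tx":0,"ty":-32,"tz":18.4,"rx":0,"ry":0,"rz":0,"jaw":60},{"tx":0,"ty":-32,"tz":18.4,"rx":0,"ry":0,"rz":0,"jaw":60},{"tx":0,"ty":-32,"tz":18.4,"rx":0,"ry":0,"rz":0,"jaw":60},{"tx":0,"ty":-32,"tz":18.4,"rx":0,"ry":0,"rz":0,"jaw":60},{"tx":0,"ty":-32,"tz":18.4,"rx":0,"ry":0,"rz":0,"jaw":60},{"tx":0,"ty":-32,"tz":18.4,"rx":0,"ry":0,"rz":0,"jaw":60},{"tx":0,"ty":-32,"tz":18.4,"rx":0,"ry":0,"rz":0,"jaw":60},{"tx":0,"ty":-32,"tz":18.4,"rx":0,"ry":0,"rz":0,"jaw":60}]}}

```text
time: 1.43
position: [0.3907, 0.1529, 0.2556]
eef_rot: [0.0, 0.707, 0.001, 0.707]
force: [1.0, -0.1, -0.9]
width: 0.06
```

Emit:
{"name": "play_rows", "arguments": {"motion": [{"tx":0,"ty":-32,"tz":18.4,"rx":0,"ry":0,"rz":0,"jaw":60},{"tx":0,"ty":-32,"tz":18.4,"rx":0,"ry":0,"rz":0,"jaw":60},{"tx":0,"ty":-32,"tz":18.4,"rx":0,"ry":0,"rz":0,"jaw":60},{"tx":0,"ty":-32,"tz":18.4,"rx":0,"ry":0,"rz":0,"jaw":60},{"tx":0,"ty":-32,"tz":18.4,"rx":0,"ry":0,"rz":0,"jaw":60},{"tx":0,"ty":-32,"tz":18.4,"rx":0,"ry":0,"rz":0,"jaw":60},{"tx":0,"ty":-32,"tz":18.4,"rx":0,"ry":0,"rz":0,"jaw":60},{"tx":0,"ty":-32,"tz":18.4,"rx":0,"ry":0,"rz":0,"jaw":60}]}}

```text
time: 2.1
position: [0.538, -0.103, 0.2549]
eef_rot: [0.001, 0.707, 0.001, 0.707]
force: [1.3, 0.1, 0.4]
width: 0.0599
```

Emit:
{"name": "play_rows", "arguments": {"motion": [{"tx":0,"ty":-32,"tz":18.4,"rx":0,"ry":0,"rz":0,"jaw":60},{"tx":0,"ty":-32,"tz":18.4,"rx":0,"ry":0,"rz":0,"jaw":60},{"tx":0,"ty":-28,"tz":18.4,"rx":0,"ry":0,"rz":0,"jaw":60},{"tx":0,"ty":-8,"tz":4,"rx":0,"ry":0,"rz":0,"jaw":60},{"tx":30,"ty":0,"tz":0,"rx":0,"ry":0,"rz":0,"jaw":60},{"tx":35,"ty":0,"tz":0,"rx":0,"ry":0,"rz":0,"jaw":60},{"tx":30,"ty":0,"tz":0,"rx":0,"ry":0,"rz":0,"jaw":60},{"tx":0,"ty":0,"tz":0,"rx":0,"ry":0,"rz":0,"jaw":60}]}}

```text
time: 2.77
position: [0.5926, -0.1993, 0.1533]
eef_rot: [0.002, 0.712, 0.002, 0.702]
force: [-1.6, 0.4, -1.8]
width: 0.0601
```

Run:
```python
from h import *
go([596,-203,80])
cv2.imwrite('pics/s1.png',camera('side')[120:240,240:460][:,:,::-1].repeat(3,0).repeat(3,1))
cv2.imwrite('pics/t1.png',camera('top')[:,:,::-1])
```

```text
t 2.77 pos [ 592.6 -199.3  153.3] F [-1.6  0.4 -1.8] w 60.1 q [-0.34  0.48  1.58  0.    1.1  -1.92]
axes cols x,y,z [[-0.0134, -0.0001, 0.9999], [0.0067, 1.0, 0.0002], [-0.9999, 0.0067, -0.0134]]
tool shift mm [73.2 -4.2  4.3]
tool rotvec [ 0.0001 -0.0134 -0.0067]
```

View pics/s1.png

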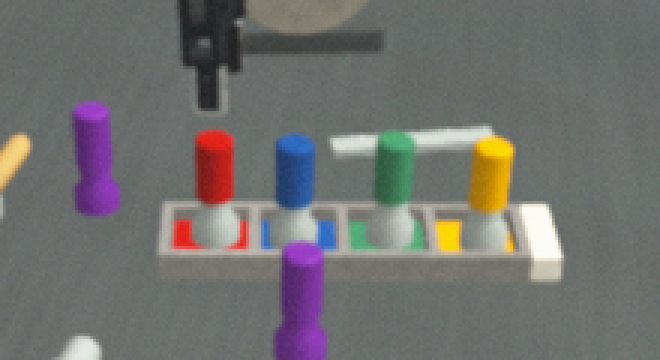

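View pics/t1.png

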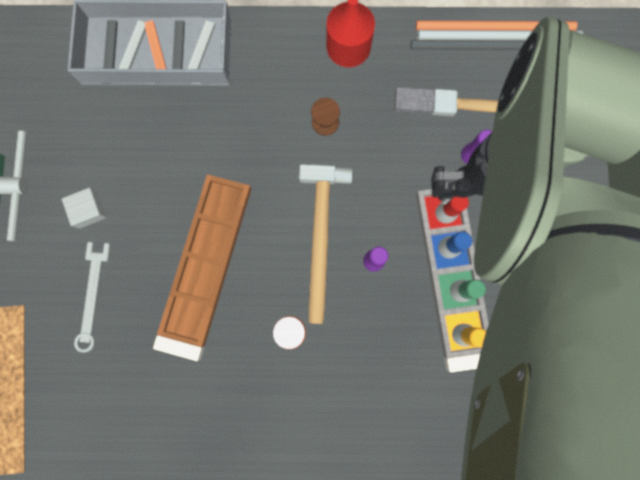

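Run:
```python
from h import *
go([596,-203,80])
```

```text
t 2.87 pos [ 596.4 -200.6  159.6] F [0.4 0.2 1.6] w 60.1 q [-0.34  0.48  1.57  0.    1.1  -1.92]
axes cols x,y,z [[-0.0022, -0.0005, 1.0], [0.0026, 1.0, 0.0005], [-1.0, 0.0026, -0.0022]]
tool shift mm [79.6 -2.6 -0.2]
tool rotvec [ 0.0005 -0.0022 -0.0026]
```

Emit:
{"name": "play_rows", "arguments": {"motion": [{"tx":15,"ty":-1,"tz":0,"rx":0,"ry":0,"rz":0,"jaw":60},{"tx":20,"ty":0,"tz":0,"rx":0,"ry":0,"rz":0,"jaw":60},{"tx":20,"ty":0,"tz":0,"rx":0,"ry":0,"rz":0,"jaw":60},{"tx":15,"ty":0,"tz":0,"rx":0,"ry":0,"rz":0,"jaw":60},{"tx":10,"ty":0,"tz":0,"rx":0,"ry":0,"rz":0,"jaw":60},{"tx":0,"ty":0,"tz":0,"rx":0,"ry":0,"rz":0,"jaw":60},{"tx":0,"ty":0,"tz":0,"rx":0,"ry":0,"rz":0,"jaw":60},{"tx":0,"ty":0,"tz":0,"rx":0,"ry":0,"rz":0,"jaw":60}]}}

```text
time: 3.53
position: [0.5981, -0.2023, 0.0821]
eef_rot: [0.0, 0.706, 0.0, 0.708]
force: [-0.2, -0.2, 0.2]
width: 0.0602
```

Run:
```python
from h import *
go([596,-203,80])
cv2.imwrite('pics/s2.png',camera('side')[120:240,240:460][:,:,::-1].repeat(3,0).repeat(3,1))
```

```text
t 3.53 pos [ 598.1 -202.3   82.1] F [-0.2 -0.2  0.2] w 60.2 q [-0.35  0.55  1.66  0.    0.93 -1.92]
axes cols x,y,z [[0.0035, -0.0004, 1.0], [0.0005, 1.0, 0.0004], [-1.0, 0.0005, 0.0035]]
tool shift mm [ 2.  -0.7 -2.1]
tool rotvec [ 0.0004  0.0035 -0.0005]
```

View pics/s2.png

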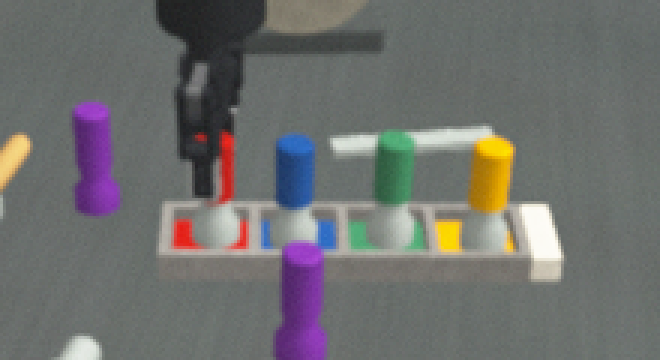

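Emit:
{"name": "play_rows", "arguments": {"motion": [{"tx":0,"ty":0,"tz":-2,"rx":0,"ry":0.003,"rz":0,"jaw":45},{"tx":0,"ty":0,"tz":0,"rx":0,"ry":0,"rz":0,"jaw":35},{"tx":0,"ty":0,"tz":0,"rx":0,"ry":0,"rz":0,"jaw":20},{"tx":0,"ty":0,"tz":0,"rx":0,"ry":0,"rz":0,"jaw":20},{"tx":0,"ty":0,"tz":0,"rx":0,"ry":0,"rz":0,"jaw":20},{"tx":0,"ty":0,"tz":0,"rx":0,"ry":0,"rz":0,"jaw":20},{"tx":0,"ty":0,"tz":0,"rx":0,"ry":0,"rz":0,"jaw":20},{"tx":0,"ty":0,"tz":0,"rx":0,"ry":0,"rz":0,"jaw":20}], "squeeze": 60}}

```text
time: 4.25
position: [0.5951, -0.2019, 0.081]
eef_rot: [0.001, 0.708, 0.001, 0.706]
force: [-1.7, 0.6, 5.6]
width: 0.0267
```

Run:
```python
from h import *
go([596,-203,80])
```

```text
t 4.25 pos [ 595.1 -201.9   81. ] F [-1.7  0.6  5.6] w 26.7 q [-0.35  0.55  1.66  0.    0.93 -1.92]
axes cols x,y,z [[-0.0021, -0.0001, 1.0], [0.0016, 1.0, 0.0001], [-1.0, 0.0016, -0.0021]]
tool shift mm [ 1.  -1.1  0.9]
tool rotvec [ 0.0001 -0.0021 -0.0016]
```

Emit:
{"name": "play_rows", "arguments": {"motion": [{"tx":-8,"ty":0,"tz":0,"rx":0,"ry":0,"rz":0,"jaw":20},{"tx":-17,"ty":0,"tz":0,"rx":0,"ry":0,"rz":0,"jaw":20},{"tx":-25,"ty":0,"tz":0,"rx":0,"ry":0,"rz":0,"jaw":20},{"tx":-25,"ty":0,"tz":0,"rx":0,"ry":0,"rz":0,"jaw":20},{"tx":-20,"ty":0,"tz":0,"rx":0,"ry":0,"rz":0,"jaw":20},{"tx":-15,"ty":6,"tz":-2,"rx":0,"ry":0,"rz":0,"jaw":20},{"tx":-5,"ty":14,"tz":-6,"rx":0,"ry":0,"rz":0,"jaw":20},{"tx":0,"ty":22,"tz":-9,"rx":0,"ry":0,"rz":0,"jaw":20}]}}

```text
time: 4.92
position: [0.5786, -0.1607, 0.1959]
eef_rot: [0.001, 0.707, -0.0, 0.707]
force: [0.4, -0.4, -3.3]
width: 0.027
```

Emit:
{"name": "play_rows", "arguments": {"motion": [{"tx":0,"ty":26,"tz":-11,"rx":0,"ry":0,"rz":0,"jaw":20},{"tx":0,"ty":26,"tz":-11,"rx":0,"ry":0,"rz":0,"jaw":20},{"tx":0,"ty":26,"tz":-11,"rx":0,"ry":0,"rz":0,"jaw":20},{"tx":0,"ty":26,"tz":-11,"rx":0,"ry":0,"rz":0,"jaw":20},{"tx":0,"ty":26,"tz":-11,"rx":0,"ry":0,"rz":0,"jaw":20},{"tx":0,"ty":26,"tz":-11,"rx":0,"ry":0,"rz":0,"jaw":20},{"tx":0,"ty":26,"tz":-11,"rx":0,"ry":0,"rz":0,"jaw":20},{"tx":0,"ty":26,"tz":-11,"rx":0,"ry":0,"rz":0,"jaw":20}]}}

```text
time: 5.58
position: [0.4877, 0.0494, 0.1946]
eef_rot: [0.001, 0.709, 0.001, 0.705]
force: [0.5, 0.6, -3.5]
width: 0.0266
```

Run:
```python
from h import *
go([419.6,214.6,190])
cv2.imwrite('pics/s3.png',camera('side')[:,:,::-1])
```

```text
t 5.58 pos [487.7  49.4 194.6] F [ 0.5  0.6 -3.5] w 26.6 q [ 0.08  0.24  1.84  0.    1.06 -1.5 ]
axes cols x,y,z [[-0.0061, -0.0003, 1.0], [0.0017, 1.0, 0.0003], [-1.0, 0.0017, -0.0061]]
tool shift mm [  5.3 165.2 -68. ]
tool rotvec [ 0.0003 -0.0061 -0.0017]
```

View pics/s3.png

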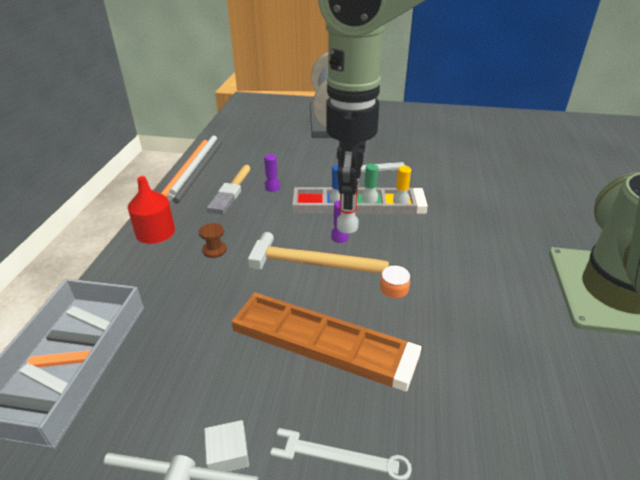

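Emit:
{"name": "play_rows", "arguments": {"motion": [{"tx":0,"ty":26,"tz":-11,"rx":0,"ry":0,"rz":0,"jaw":20},{"tx":0,"ty":26,"tz":-11,"rx":0,"ry":0,"rz":0,"jaw":20},{"tx":0,"ty":26,"tz":-11,"rx":0,"ry":0,"rz":0,"jaw":20},{"tx":0,"ty":26,"tz":-11,"rx":0,"ry":0,"rz":0,"jaw":20},{"tx":0,"ty":26,"tz":-11,"rx":0,"ry":0,"rz":0,"jaw":20},{"tx":0,"ty":20,"tz":-8,"rx":0,"ry":0,"rz":0,"jaw":20},{"tx":0,"ty":12,"tz":-4,"rx":0,"ry":0,"rz":0,"jaw":20},{"tx":0,"ty":3,"tz":-1,"rx":0,"ry":0,"rz":0,"jaw":20}]}}

```text
time: 6.3
position: [0.4199, 0.2144, 0.1953]
eef_rot: [-0.001, 0.709, 0.002, 0.705]
force: [-0.1, -1.2, -3.9]
width: 0.0264
```

Run:
```python
from h import *
camera('top');go([419.6,214.6,78.5])
# side-view cross-check of wood bays: project bay floor corners
im=cv2.imread('pics/side0.png'); a=-.2477; c=np.array([.5156,.1903])
for x in (-99,-33,33,99):
    q=[]
    for dx,dy in ((-29,-29),(29,-29),(29,29),(-29,29)):
        v=np.array([x+dx,dy])/1000; w=c+[v[0]*np.cos(a)-v[1]*np.sin(a),v[0]*np.sin(a)+v[1]*np.cos(a)]; q.append([*w,.022])
    cv2.polylines(im,[np.round(proj('side',q)*8).astype(int)],True,(0,255,255),1,shift=3)
cv2.imwrite('pics/w.png',cv2.resize(im[280:400,220:440],None,fx=3,fy=3))
```

```text
t 6.35 pos [420.4 213.8 195.4] F [-0.5  0.1 -4.7] w 26.2 q [ 0.44  0.21  1.88  0.    1.05 -1.13]
axes cols x,y,z [[-0.0052, -0.0027, 1.0], [0.0011, 1.0, 0.0027], [-1.0, 0.0011, -0.0052]]
tool shift mm [116.9   0.7  -0.2]
tool rotvec [ 0.0027 -0.0052 -0.0011]
```

View pics/w.png

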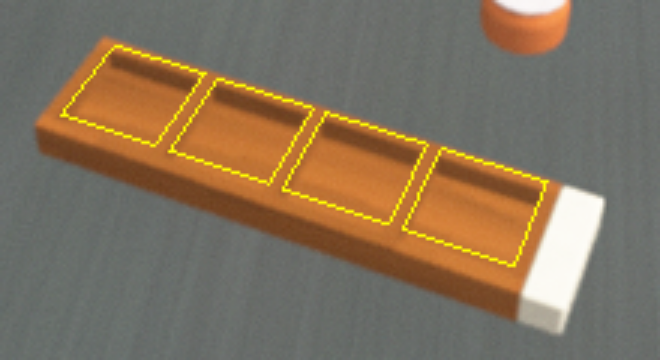

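Emit:
{"name": "play_rows", "arguments": {"motion": [{"tx":12,"ty":0,"tz":0,"rx":0,"ry":-0.005,"rz":0,"jaw":20},{"tx":20,"ty":0,"tz":0,"rx":0,"ry":0,"rz":0,"jaw":20},{"tx":22,"ty":0,"tz":0,"rx":0,"ry":0,"rz":0,"jaw":20},{"tx":20,"ty":0,"tz":0,"rx":0,"ry":0,"rz":0,"jaw":20},{"tx":17,"ty":0,"tz":0,"rx":0,"ry":0,"rz":0,"jaw":20},{"tx":12,"ty":0,"tz":0,"rx":0,"ry":0,"rz":0,"jaw":20},{"tx":8,"ty":0,"tz":0,"rx":0,"ry":0,"rz":0,"jaw":20},{"tx":0,"ty":0,"tz":0,"rx":0,"ry":0,"rz":0,"jaw":20}]}}

```text
time: 7.02
position: [0.4212, 0.2118, 0.0836]
eef_rot: [0.0, 0.708, -0.0, 0.706]
force: [-0.0, 0.1, -2.9]
width: 0.0265
```

Run:
```python
from h import *
cv2.imwrite('pics/s4.png',camera('side')[240:400,220:440][:,:,::-1].repeat(3,0).repeat(3,1))
go([419.6,214.6,78.5])
```

```text
t 7.07 pos [421.9 212.3  84.6] F [-0.5  0.3 -4. ] w 26.4 q [ 0.44  0.35  2.03  0.    0.76 -1.13]
axes cols x,y,z [[0.0001, 0.0004, 1.0], [0.0006, 1.0, -0.0004], [-1.0, 0.0006, 0.0001]]
tool shift mm [ 6.1  2.3 -2.3]
tool rotvec [-0.0004  0.0001 -0.0006]
```

View pics/s4.png

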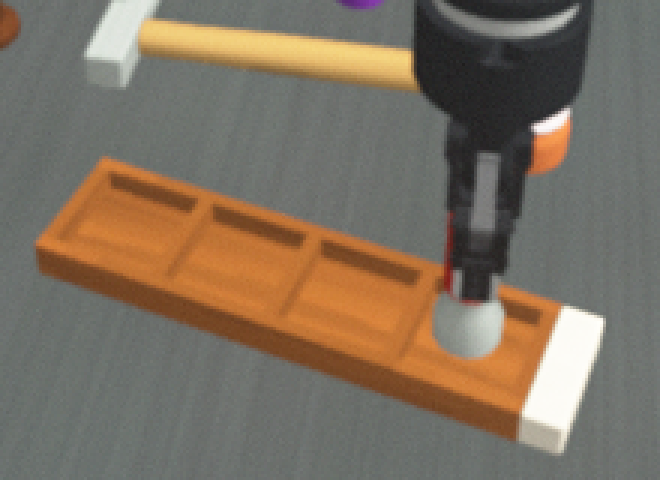

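Emit:
{"name": "play_rows", "arguments": {"motion": [{"tx":0,"ty":2,"tz":-2,"rx":0,"ry":0,"rz":0,"jaw":20},{"tx":2,"ty":0,"tz":0,"rx":0,"ry":0,"rz":0,"jaw":20},{"tx":1.5,"ty":0,"tz":0,"rx":0,"ry":0,"rz":0,"jaw":20},{"tx":1,"ty":0,"tz":0,"rx":0,"ry":0,"rz":0,"jaw":20},{"tx":0.5,"ty":0,"tz":0,"rx":0,"ry":0,"rz":0,"jaw":20},{"tx":0,"ty":0,"tz":0,"rx":0,"ry":0,"rz":0,"jaw":20},{"tx":0,"ty":0,"tz":0,"rx":0,"ry":0,"rz":0,"jaw":20},{"tx":0,"ty":0,"tz":0,"rx":0,"ry":0,"rz":0,"jaw":20}]}}

```text
time: 7.73
position: [0.4204, 0.2151, 0.0804]
eef_rot: [0.001, 0.706, 0.001, 0.708]
force: [1.5, -1.1, -3.4]
width: 0.0269
```

Run:
```python
from h import *
go([419.6,214.6,78.5])
```

```text
t 7.73 pos [420.4 215.1  80.4] F [ 1.5 -1.1 -3.4] w 26.9 q [ 0.45  0.35  2.04  0.    0.75 -1.12]
axes cols x,y,z [[0.0023, -0.0003, 1.0], [0.0018, 1.0, 0.0003], [-1.0, 0.0018, 0.0023]]
tool shift mm [ 1.9 -0.5 -0.8]
tool rotvec [ 0.0003  0.0023 -0.0018]
```

Emit:
{"name": "play_rows", "arguments": {"motion": [{"tx":1,"ty":0,"tz":0,"rx":0,"ry":0,"rz":0,"jaw":20},{"tx":1,"ty":0,"tz":0,"rx":0,"ry":0,"rz":0,"jaw":20},{"tx":0,"ty":0,"tz":0,"rx":0,"ry":0,"rz":0,"jaw":20},{"tx":0,"ty":0,"tz":0,"rx":0,"ry":0,"rz":0,"jaw":20},{"tx":0,"ty":0,"tz":0,"rx":0,"ry":0,"rz":0,"jaw":29},{"tx":0,"ty":0,"tz":0,"rx":0,"ry":0,"rz":0,"jaw":33},{"tx":0,"ty":0,"tz":0,"rx":0,"ry":0,"rz":0,"jaw":50},{"tx":0,"ty":0,"tz":0,"rx":0,"ry":0,"rz":0,"jaw":60}]}}

```text
time: 8.4
position: [0.4207, 0.2152, 0.0787]
eef_rot: [0.001, 0.706, 0.001, 0.708]
force: [0.5, 1.2, -0.5]
width: 0.0561
```

Run:
```python
from h import *
cv2.imwrite('pics/s5.png',camera('side')[240:400,220:440][:,:,::-1].repeat(3,0).repeat(3,1))
go([538,-206,195])
```

```text
t 8.45 pos [420.6 215.2  78.6] F [ 0.6  0.7 -0.2] w 60.1 q [ 0.45  0.36  2.04  0.    0.74 -1.12]
axes cols x,y,z [[0.0029, -0.0002, 1.0], [0.0021, 1.0, 0.0002], [-1.0, 0.0021, 0.0029]]
tool shift mm [-116.9 -421.   117.6]
tool rotvec [ 0.0002  0.0029 -0.0021]
```

View pics/s5.png

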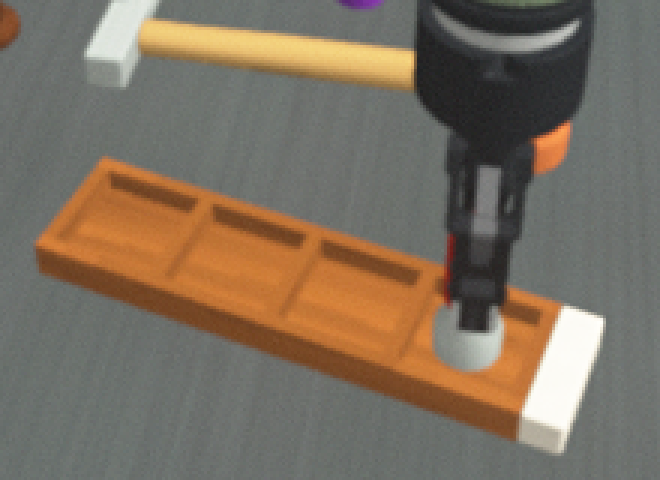

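Emit:
{"name": "play_rows", "arguments": {"motion": [{"tx":-8,"ty":0,"tz":0,"rx":0,"ry":0,"rz":0,"jaw":60},{"tx":-25,"ty":0,"tz":0,"rx":0,"ry":0,"rz":0,"jaw":60},{"tx":-32,"ty":0,"tz":0,"rx":0,"ry":0,"rz":0,"jaw":60},{"tx":-30,"ty":0,"tz":0,"rx":0,"ry":0,"rz":0,"jaw":60},{"tx":-20,"ty":-10,"tz":3,"rx":0,"ry":0,"rz":0,"jaw":60},{"tx":-2,"ty":-25,"tz":7,"rx":0,"ry":0,"rz":0,"jaw":60},{"tx":0,"ty":-32,"tz":9,"rx":0,"ry":0,"rz":0,"jaw":60},{"tx":0,"ty":-32,"tz":9,"rx":0,"ry":0,"rz":0,"jaw":60}]}}

```text
time: 9.12
position: [0.4485, 0.1152, 0.1967]
eef_rot: [0.0, 0.705, 0.002, 0.709]
force: [1.3, 0.2, -0.5]
width: 0.06
```

Emit:
{"name": "play_rows", "arguments": {"motion": [{"tx":0,"ty":-32,"tz":9,"rx":0,"ry":0,"rz":0,"jaw":60},{"tx":0,"ty":-32,"tz":9,"rx":0,"ry":0,"rz":0,"jaw":60},{"tx":0,"ty":-32,"tz":9,"rx":0,"ry":0,"rz":0,"jaw":60},{"tx":0,"ty":-32,"tz":9,"rx":0,"ry":0,"rz":0,"jaw":60},{"tx":0,"ty":-32,"tz":9,"rx":0,"ry":0,"rz":0,"jaw":60},{"tx":0,"ty":-32,"tz":9,"rx":0,"ry":0,"rz":0,"jaw":60},{"tx":0,"ty":-32,"tz":9,"rx":0,"ry":0,"rz":0,"jaw":60},{"tx":0,"ty":-32,"tz":9,"rx":0,"ry":0,"rz":0,"jaw":60}]}}

```text
time: 9.78
position: [0.5203, -0.1418, 0.1957]
eef_rot: [0.001, 0.706, 0.001, 0.708]
force: [1.5, 0.4, 0.2]
width: 0.0603
```

Run:
```python
from h import *
cv2.imwrite('pics/s6.png',camera('side')[:,:,::-1])
go([538,-206,160])
```

```text
t 9.83 pos [ 522.6 -147.2  195.8] F [ 2.8 -3.8  0.3] w 60.2 q [-0.29  0.31  1.74 -0.    1.09 -1.86]
axes cols x,y,z [[0.0061, 0.0023, 1.0], [-0.0037, 1.0, -0.0022], [-1.0, -0.0037, 0.0061]]
tool shift mm [ 36.1 -58.7  15.3]
tool rotvec [-0.0022  0.0061  0.0037]
```

View pics/s6.png

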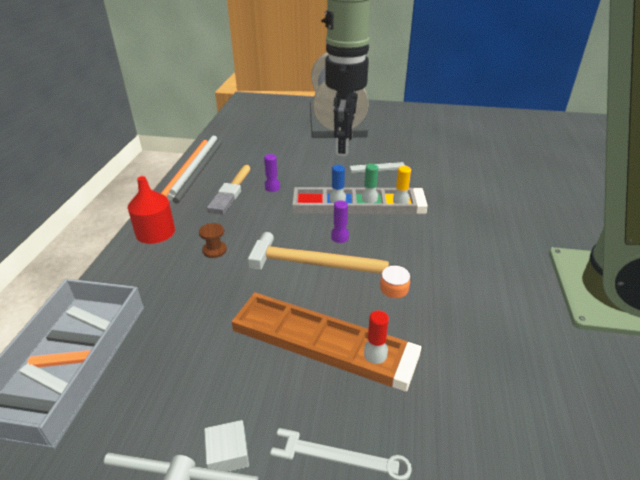

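Emit:
{"name": "play_rows", "arguments": {"motion": [{"tx":0,"ty":-28,"tz":8,"rx":0,"ry":0,"rz":0,"jaw":60},{"tx":0,"ty":-20,"tz":5,"rx":0,"ry":0,"rz":0,"jaw":60},{"tx":6,"ty":-9,"tz":2,"rx":0,"ry":0,"rz":0,"jaw":60},{"tx":15,"ty":-2,"tz":0,"rx":0,"ry":0,"rz":0,"jaw":60},{"tx":15,"ty":0,"tz":0,"rx":0,"ry":0,"rz":0,"jaw":60},{"tx":0,"ty":0,"tz":0,"rx":0,"ry":0,"rz":0,"jaw":60},{"tx":0,"ty":0,"tz":0,"rx":0,"ry":0,"rz":0,"jaw":60},{"tx":0,"ty":0,"tz":0,"rx":0,"ry":0,"rz":0,"jaw":60}]}}

```text
time: 10.5
position: [0.5355, -0.1986, 0.1596]
eef_rot: [0.0, 0.706, 0.001, 0.708]
force: [-1.0, 0.1, 0.7]
width: 0.0601
```

Run:
```python
from h import *
go([538,-206,81])
```

```text
t 10.5 pos [ 535.5 -198.6  159.6] F [-1.   0.1  0.7] w 60.1 q [-0.38  0.39  1.72  0.    1.03 -1.95]
axes cols x,y,z [[0.0029, -0.0007, 1.0], [0.0015, 1.0, 0.0007], [-1.0, 0.0015, 0.0029]]
tool shift mm [78.6 -7.5  2.3]
tool rotvec [ 0.0007  0.0029 -0.0015]
```

Emit:
{"name": "play_rows", "arguments": {"motion": [{"tx":5,"ty":-7,"tz":2,"rx":0,"ry":0.003,"rz":0,"jaw":60},{"tx":18,"ty":0,"tz":0,"rx":0,"ry":0,"rz":0,"jaw":60},{"tx":20,"ty":0,"tz":0,"rx":0,"ry":0,"rz":0,"jaw":60},{"tx":18,"ty":0,"tz":0,"rx":0,"ry":0,"rz":0,"jaw":60},{"tx":12,"ty":0,"tz":0,"rx":0,"ry":0,"rz":0,"jaw":60},{"tx":5,"ty":0,"tz":0,"rx":0,"ry":0,"rz":0,"jaw":60},{"tx":0,"ty":0,"tz":0,"rx":0,"ry":0,"rz":0,"jaw":60},{"tx":0,"ty":0,"tz":0,"rx":0,"ry":0,"rz":0,"jaw":60}]}}

```text
time: 11.17
position: [0.5378, -0.2063, 0.0815]
eef_rot: [0.0, 0.707, 0.001, 0.707]
force: [-0.1, -1.0, 0.0]
width: 0.0602
```

Run:
```python
from h import *
go([538,-206,81])
cv2.imwrite('pics/s7.png',camera('side')[120:240,240:460][:,:,::-1].repeat(3,0).repeat(3,1))
```

```text
t 11.17 pos [ 537.8 -206.3   81.5] F [-0.1 -1.   0. ] w 60.2 q [-0.39  0.48  1.79  0.    0.87 -1.96]
axes cols x,y,z [[0.0002, -0.0003, 1.0], [0.0012, 1.0, 0.0003], [-1.0, 0.0012, 0.0002]]
tool shift mm [0.5 0.3 0.2]
tool rotvec [ 0.0003  0.0002 -0.0012]
```

View pics/s7.png

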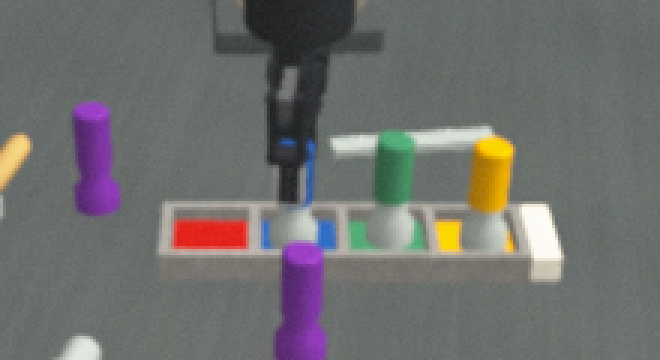

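Emit:
{"name": "play_rows", "arguments": {"motion": [{"tx":0,"ty":0,"tz":0,"rx":0,"ry":0,"rz":0,"jaw":45},{"tx":0,"ty":0,"tz":0,"rx":0,"ry":0,"rz":0,"jaw":35},{"tx":0,"ty":0,"tz":0,"rx":0,"ry":0,"rz":0,"jaw":20},{"tx":0,"ty":0,"tz":0,"rx":0,"ry":0,"rz":0,"jaw":20},{"tx":0,"ty":0,"tz":0,"rx":0,"ry":0,"rz":0,"jaw":20},{"tx":0,"ty":0,"tz":0,"rx":0,"ry":0,"rz":0,"jaw":20},{"tx":0,"ty":0,"tz":0,"rx":0,"ry":0,"rz":0,"jaw":20},{"tx":-3,"ty":0,"tz":0,"rx":0,"ry":0,"rz":0,"jaw":20}]}}

```text
time: 11.88
position: [0.5368, -0.2058, 0.0835]
eef_rot: [0.001, 0.708, 0.001, 0.706]
force: [-0.4, -0.6, -3.8]
width: 0.0269
```

Emit:
{"name": "play_rows", "arguments": {"motion": [{"tx":-12,"ty":0,"tz":0,"rx":0,"ry":0,"rz":0,"jaw":20},{"tx":-18,"ty":0,"tz":0,"rx":0,"ry":0,"rz":0,"jaw":20},{"tx":-25,"ty":0,"tz":0,"rx":0,"ry":0,"rz":0,"jaw":20},{"tx":-25,"ty":0,"tz":0,"rx":0,"ry":0,"rz":0,"jaw":20},{"tx":-20,"ty":0,"tz":0,"rx":0,"ry":0,"rz":0,"jaw":20},{"tx":-10,"ty":6,"tz":-1,"rx":0,"ry":0,"rz":0,"jaw":20},{"tx":-3,"ty":14,"tz":-2,"rx":0,"ry":0,"rz":0,"jaw":20},{"tx":0,"ty":22,"tz":-3,"rx":0,"ry":0,"rz":0,"jaw":20}]}}

```text
time: 12.55
position: [0.5309, -0.164, 0.1965]
eef_rot: [0.001, 0.707, -0.0, 0.707]
force: [0.2, 1.3, -4.0]
width: 0.0268
```

Emit:
{"name": "play_rows", "arguments": {"motion": [{"tx":0,"ty":27,"tz":-4,"rx":0,"ry":0,"rz":0,"jaw":20},{"tx":0,"ty":27,"tz":-4,"rx":0,"ry":0,"rz":0,"jaw":20},{"tx":0,"ty":27,"tz":-4,"rx":0,"ry":0,"rz":0,"jaw":20},{"tx":0,"ty":27,"tz":-4,"rx":0,"ry":0,"rz":0,"jaw":20},{"tx":0,"ty":27,"tz":-4,"rx":0,"ry":0,"rz":0,"jaw":20},{"tx":0,"ty":27,"tz":-4,"rx":0,"ry":0,"rz":0,"jaw":20},{"tx":0,"ty":27,"tz":-4,"rx":0,"ry":0,"rz":0,"jaw":20},{"tx":0,"ty":27,"tz":-4,"rx":0,"ry":0,"rz":0,"jaw":20}]}}

```text
time: 13.22
position: [0.4968, 0.0539, 0.1954]
eef_rot: [0.0, 0.709, 0.001, 0.705]
force: [0.6, -0.6, -4.3]
width: 0.0268
```

Run:
```python
from h import *
go([483.6,198.4,190])
cv2.imwrite('pics/s8.png',camera('side')[:,:,::-1])
```

```text
t 13.22 pos [496.8  53.9 195.4] F [ 0.6 -0.6 -4.3] w 26.8 q [ 0.08  0.25  1.82  0.    1.07 -1.49]
axes cols x,y,z [[-0.0053, -0.0006, 1.0], [0.0017, 1.0, 0.0006], [-1.0, 0.0017, -0.0053]]
tool shift mm [  5.8 144.4 -13.1]
tool rotvec [ 0.0006 -0.0053 -0.0017]
```

View pics/s8.png

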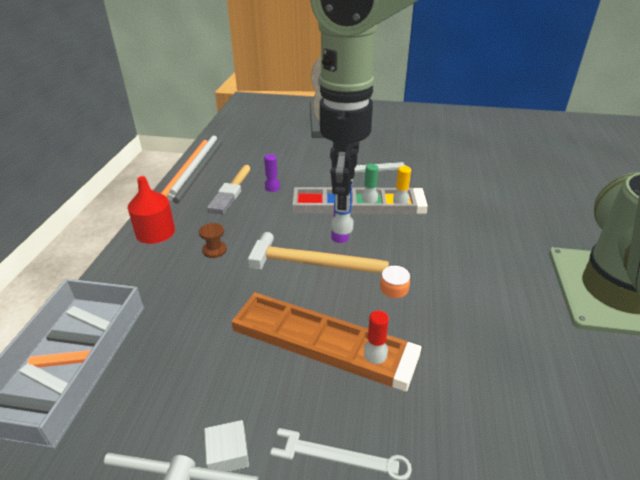

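Emit:
{"name": "play_rows", "arguments": {"motion": [{"tx":0,"ty":27,"tz":-3,"rx":0,"ry":0,"rz":0,"jaw":20},{"tx":0,"ty":27,"tz":-3,"rx":0,"ry":0,"rz":0,"jaw":20},{"tx":0,"ty":27,"tz":-2,"rx":0,"ry":0,"rz":0,"jaw":20},{"tx":0,"ty":27,"tz":-2,"rx":0,"ry":0,"rz":0,"jaw":20},{"tx":0,"ty":20,"tz":-2,"rx":0,"ry":0,"rz":0,"jaw":20},{"tx":0,"ty":12,"tz":-1,"rx":0,"ry":0,"rz":0,"jaw":20},{"tx":0,"ty":5,"tz":0,"rx":0,"ry":0,"rz":0,"jaw":20},{"tx":0,"ty":0,"tz":0,"rx":0,"ry":0,"rz":0,"jaw":20}]}}

```text
time: 13.93
position: [0.4853, 0.1974, 0.1966]
eef_rot: [-0.0, 0.708, 0.001, 0.706]
force: [0.1, -0.0, -3.6]
width: 0.0268
```

Emit:
{"name": "play_rows", "arguments": {"motion": [{"tx":12,"ty":0,"tz":0,"rx":0,"ry":-0.003,"rz":0,"jaw":20},{"tx":20,"ty":0,"tz":0,"rx":0,"ry":0,"rz":0,"jaw":20},{"tx":22,"ty":0,"tz":0,"rx":0,"ry":0,"rz":0,"jaw":20},{"tx":20,"ty":0,"tz":0,"rx":0,"ry":0,"rz":0,"jaw":20},{"tx":10,"ty":0,"tz":0,"rx":0,"ry":0,"rz":0,"jaw":20},{"tx":0,"ty":0,"tz":0,"rx":0,"ry":0,"rz":0,"jaw":20},{"tx":0,"ty":0,"tz":0,"rx":0,"ry":0,"rz":0,"jaw":20},{"tx":0,"ty":0,"tz":0,"rx":0,"ry":0,"rz":0,"jaw":20}]}}

```text
time: 14.6
position: [0.4873, 0.1969, 0.1147]
eef_rot: [0.001, 0.706, 0.001, 0.709]
force: [0.0, -0.5, -3.3]
width: 0.0268
```

Run:
```python
from h import *
go([483.6,198.4,78.5])
```

```text
t 14.6 pos [487.3 196.9 114.7] F [ 0.  -0.5 -3.3] w 26.8 q [ 0.36  0.37  1.88  0.    0.88 -1.21]
axes cols x,y,z [[0.0043, 0.0004, 1.0], [0.0024, 1.0, -0.0004], [-1.0, 0.0024, 0.0043]]
tool shift mm [36.2  1.4 -3.9]
tool rotvec [-0.0004  0.0043 -0.0024]
```

Emit:
{"name": "play_rows", "arguments": {"motion": [{"tx":6,"ty":1,"tz":-3,"rx":0,"ry":0.003,"rz":0,"jaw":20},{"tx":10,"ty":0,"tz":0,"rx":0,"ry":0,"rz":0,"jaw":20},{"tx":9,"ty":0,"tz":0,"rx":0,"ry":0,"rz":0,"jaw":20},{"tx":5,"ty":0,"tz":0,"rx":0,"ry":0,"rz":0,"jaw":20},{"tx":3,"ty":0,"tz":0,"rx":0,"ry":0,"rz":0,"jaw":20},{"tx":1,"ty":0,"tz":0,"rx":0,"ry":0,"rz":0,"jaw":20},{"tx":0,"ty":0,"tz":0,"rx":0,"ry":0,"rz":0,"jaw":20},{"tx":0,"ty":0,"tz":0,"rx":0,"ry":0,"rz":0,"jaw":20}]}}

```text
time: 15.27
position: [0.4836, 0.1982, 0.0797]
eef_rot: [0.001, 0.707, 0.001, 0.707]
force: [-0.1, 0.5, -2.9]
width: 0.0268
```

Run:
```python
from h import *
go([483.6,198.4,78.5])
cv2.imwrite('pics/s9.png',camera('side')[240:400,220:440][:,:,::-1].repeat(3,0).repeat(3,1))
```

```text
t 15.27 pos [483.6 198.2  79.7] F [-0.1  0.5 -2.9] w 26.8 q [ 0.37  0.42  1.92  0.    0.8  -1.21]
axes cols x,y,z [[-0.0003, -0.0003, 1.0], [0.0019, 1.0, 0.0003], [-1.0, 0.0019, -0.0003]]
tool shift mm [ 1.2  0.2 -0. ]
tool rotvec [ 0.0003 -0.0003 -0.0019]
```

View pics/s9.png

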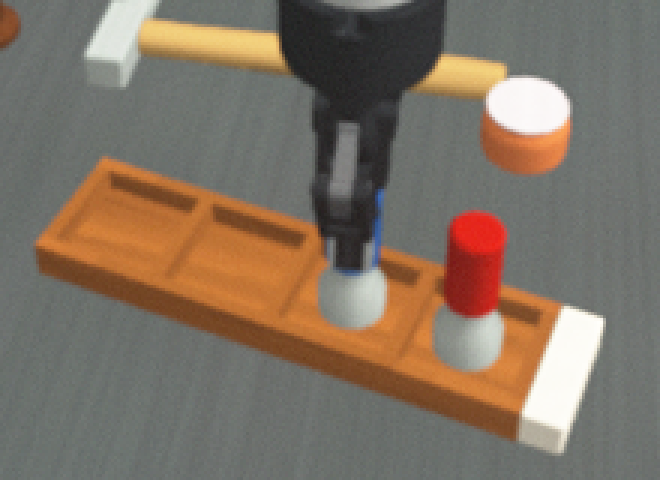

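Emit:
{"name": "play_rows", "arguments": {"motion": [{"tx":1,"ty":0,"tz":0,"rx":0,"ry":0,"rz":0,"jaw":20},{"tx":0.5,"ty":0,"tz":0,"rx":0,"ry":0,"rz":0,"jaw":20},{"tx":0,"ty":0,"tz":0,"rx":0,"ry":0,"rz":0,"jaw":20},{"tx":0,"ty":0,"tz":0,"rx":0,"ry":0,"rz":0,"jaw":20},{"tx":0,"ty":0,"tz":0,"rx":0,"ry":0,"rz":0,"jaw":29},{"tx":0,"ty":0,"tz":0,"rx":0,"ry":0,"rz":0,"jaw":33},{"tx":0,"ty":0,"tz":0,"rx":0,"ry":0,"rz":0,"jaw":50},{"tx":0,"ty":0,"tz":0,"rx":0,"ry":0,"rz":0,"jaw":60}]}}

```text
time: 15.98
position: [0.4834, 0.198, 0.078]
eef_rot: [0.001, 0.707, 0.001, 0.707]
force: [0.5, 0.6, -1.2]
width: 0.056
```

Emit:
{"name": "play_rows", "arguments": {"motion": [{"tx":0,"ty":0,"tz":0,"rx":0,"ry":0,"rz":0,"jaw":60},{"tx":-8,"ty":0,"tz":0,"rx":0,"ry":0,"rz":0,"jaw":60},{"tx":-25,"ty":0,"tz":0,"rx":0,"ry":0,"rz":0,"jaw":60},{"tx":-32,"ty":0,"tz":0,"rx":0,"ry":0,"rz":0,"jaw":60},{"tx":-30,"ty":0,"tz":0,"rx":0,"ry":0,"rz":0,"jaw":60},{"tx":-20,"ty":-10,"tz":0,"rx":0,"ry":0,"rz":0,"jaw":60},{"tx":-2,"ty":-25,"tz":-1,"rx":0,"ry":0,"rz":0,"jaw":60},{"tx":0,"ty":-32,"tz":-1,"rx":0,"ry":0,"rz":0,"jaw":60}]}}

```text
time: 16.65
position: [0.4826, 0.1316, 0.1976]
eef_rot: [0.0, 0.706, 0.002, 0.709]
force: [0.7, 0.2, -0.6]
width: 0.0599
```

Emit:
{"name": "play_rows", "arguments": {"motion": [{"tx":0,"ty":-32,"tz":-1,"rx":0,"ry":0,"rz":0,"jaw":60},{"tx":0,"ty":-32,"tz":-1,"rx":0,"ry":0,"rz":0,"jaw":60},{"tx":0,"ty":-32,"tz":-1,"rx":0,"ry":0,"rz":0,"jaw":60},{"tx":0,"ty":-32,"tz":-1,"rx":0,"ry":0,"rz":0,"jaw":60},{"tx":0,"ty":-32,"tz":-1,"rx":0,"ry":0,"rz":0,"jaw":60},{"tx":0,"ty":-32,"tz":-2,"rx":0,"ry":0,"rz":0,"jaw":60},{"tx":0,"ty":-32,"tz":-2,"rx":0,"ry":0,"rz":0,"jaw":60},{"tx":0,"ty":-32,"tz":-2,"rx":0,"ry":0,"rz":0,"jaw":60}]}}

```text
time: 17.32
position: [0.4701, -0.1267, 0.1952]
eef_rot: [0.0, 0.707, 0.001, 0.707]
force: [0.7, 0.5, -0.5]
width: 0.0602
```

Run:
```python
from h import *
cv2.imwrite('pics/s10.png',camera('side')[:,:,::-1])
go([467,-223,160])
```

```text
t 17.37 pos [ 470.3 -131.5  195.3] F [-0.2 -5.1 -0.4] w 60.0 q [-0.29  0.23  1.85 -0.    1.05 -1.86]
axes cols x,y,z [[0.0003, 0.0022, 1.0], [-0.0031, 1.0, -0.0022], [-1.0, -0.0031, 0.0003]]
tool shift mm [ 35.6 -91.4  -3.1]
tool rotvec [-0.0022  0.0003  0.0031]
```

View pics/s10.png

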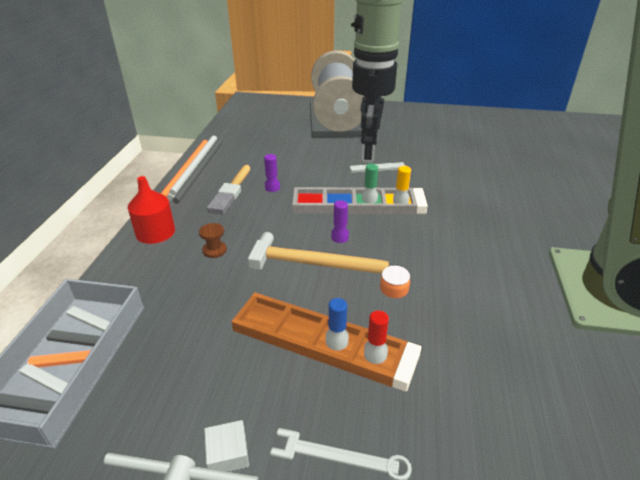

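Emit:
{"name": "play_rows", "arguments": {"motion": [{"tx":0,"ty":-32,"tz":-1,"rx":0,"ry":0,"rz":0,"jaw":60},{"tx":0,"ty":-32,"tz":-1,"rx":0,"ry":0,"rz":0,"jaw":60},{"tx":5,"ty":-20,"tz":-1,"rx":0,"ry":0,"rz":0,"jaw":60},{"tx":15,"ty":-10,"tz":0,"rx":0,"ry":0,"rz":0,"jaw":60},{"tx":16,"ty":-2,"tz":0,"rx":0,"ry":0,"rz":0,"jaw":60},{"tx":0,"ty":0,"tz":0,"rx":0,"ry":0,"rz":0,"jaw":60},{"tx":0,"ty":0,"tz":0,"rx":0,"ry":0,"rz":0,"jaw":60},{"tx":0,"ty":0,"tz":0,"rx":0,"ry":0,"rz":0,"jaw":60}]}}

```text
time: 18.03
position: [0.4679, -0.2208, 0.1593]
eef_rot: [0.0, 0.707, 0.001, 0.707]
force: [0.5, -0.2, -0.1]
width: 0.06
```

Run:
```python
from h import *
go([467,-223,81])
```

```text
t 18.03 pos [ 467.9 -220.8  159.3] F [ 0.5 -0.2 -0.1] w 60.0 q [-0.46  0.31  1.84  0.    0.99 -2.04]
axes cols x,y,z [[0.0001, -0.0006, 1.0], [0.0013, 1.0, 0.0006], [-1.0, 0.0013, 0.0001]]
tool shift mm [78.3 -2.3 -0.9]
tool rotvec [ 0.0006  0.0001 -0.0013]
```

Emit:
{"name": "play_rows", "arguments": {"motion": [{"tx":5,"ty":-2,"tz":-1,"rx":0,"ry":0,"rz":0,"jaw":60},{"tx":18,"ty":0,"tz":0,"rx":0,"ry":0,"rz":0,"jaw":60},{"tx":20,"ty":0,"tz":0,"rx":0,"ry":0,"rz":0,"jaw":60},{"tx":18,"ty":0,"tz":0,"rx":0,"ry":0,"rz":0,"jaw":60},{"tx":12,"ty":0,"tz":0,"rx":0,"ry":0,"rz":0,"jaw":60},{"tx":5,"ty":0,"tz":0,"rx":0,"ry":0,"rz":0,"jaw":60},{"tx":0,"ty":0,"tz":0,"rx":0,"ry":0,"rz":0,"jaw":60},{"tx":0,"ty":0,"tz":0,"rx":0,"ry":0,"rz":0,"jaw":60}]}}

```text
time: 18.7
position: [0.4669, -0.223, 0.081]
eef_rot: [0.0, 0.707, 0.001, 0.707]
force: [-0.1, -0.1, -0.1]
width: 0.0601
```

Run:
```python
from h import *
go([467,-223,81])
cv2.imwrite('pics/s11.png',camera('side')[120:240,240:460][:,:,::-1].repeat(3,0).repeat(3,1))
```

```text
t 18.7 pos [ 466.9 -223.    81. ] F [-0.1 -0.1 -0.1] w 60.1 q [-0.47  0.41  1.93  0.    0.8  -2.04]
axes cols x,y,z [[0.0001, -0.0006, 1.0], [0.0012, 1.0, 0.0006], [-1.0, 0.0012, 0.0001]]
tool shift mm [0.  0.  0.1]
tool rotvec [ 0.0006  0.0001 -0.0012]
```

View pics/s11.png

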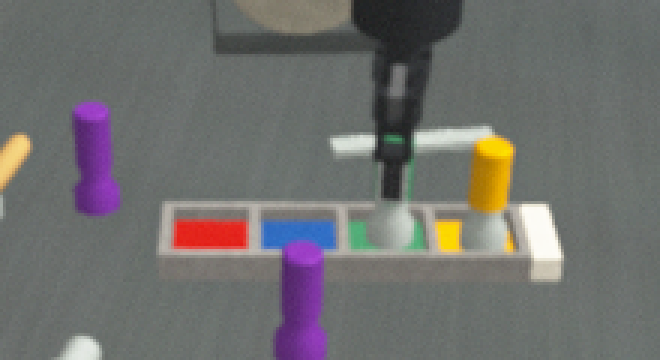

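Emit:
{"name": "play_rows", "arguments": {"motion": [{"tx":0,"ty":0,"tz":0,"rx":0,"ry":0,"rz":0,"jaw":45},{"tx":0,"ty":0,"tz":0,"rx":0,"ry":0,"rz":0,"jaw":35},{"tx":0,"ty":0,"tz":0,"rx":0,"ry":0,"rz":0,"jaw":20},{"tx":0,"ty":0,"tz":0,"rx":0,"ry":0,"rz":0,"jaw":20},{"tx":0,"ty":0,"tz":0,"rx":0,"ry":0,"rz":0,"jaw":20},{"tx":0,"ty":0,"tz":0,"rx":0,"ry":0,"rz":0,"jaw":20},{"tx":0,"ty":0,"tz":0,"rx":0,"ry":0,"rz":0,"jaw":20},{"tx":-3,"ty":0,"tz":0,"rx":0,"ry":0,"rz":0,"jaw":20}]}}

```text
time: 19.42
position: [0.466, -0.2228, 0.0831]
eef_rot: [0.001, 0.708, 0.001, 0.706]
force: [0.1, -0.6, -4.2]
width: 0.0267
```

Emit:
{"name": "play_rows", "arguments": {"motion": [{"tx":-12,"ty":0,"tz":0,"rx":0,"ry":0,"rz":0,"jaw":20},{"tx":-18,"ty":0,"tz":0,"rx":0,"ry":0,"rz":0,"jaw":20},{"tx":-25,"ty":0,"tz":0,"rx":0,"ry":0,"rz":0,"jaw":20},{"tx":-25,"ty":0,"tz":0,"rx":0,"ry":0,"rz":0,"jaw":20},{"tx":-20,"ty":0,"tz":0,"rx":0,"ry":0,"rz":0,"jaw":20},{"tx":-10,"ty":6,"tz":1,"rx":0,"ry":0,"rz":0,"jaw":20},{"tx":-3,"ty":14,"tz":3,"rx":0,"ry":0,"rz":0,"jaw":20},{"tx":0,"ty":22,"tz":4,"rx":0,"ry":0,"rz":0,"jaw":20}]}}

```text
time: 20.08
position: [0.4745, -0.1817, 0.1967]
eef_rot: [0.001, 0.707, -0.0, 0.707]
force: [-0.3, 0.8, -5.2]
width: 0.0267
```

Emit:
{"name": "play_rows", "arguments": {"motion": [{"tx":0,"ty":27,"tz":5,"rx":0,"ry":0,"rz":0,"jaw":20},{"tx":0,"ty":27,"tz":5,"rx":0,"ry":0,"rz":0,"jaw":20},{"tx":0,"ty":27,"tz":5,"rx":0,"ry":0,"rz":0,"jaw":20},{"tx":0,"ty":27,"tz":5,"rx":0,"ry":0,"rz":0,"jaw":20},{"tx":0,"ty":27,"tz":5,"rx":0,"ry":0,"rz":0,"jaw":20},{"tx":0,"ty":27,"tz":5,"rx":0,"ry":0,"rz":0,"jaw":20},{"tx":0,"ty":27,"tz":5,"rx":0,"ry":0,"rz":0,"jaw":20},{"tx":0,"ty":27,"tz":5,"rx":0,"ry":0,"rz":0,"jaw":20}]}}

```text
time: 20.75
position: [0.5135, 0.0365, 0.1955]
eef_rot: [0.0, 0.708, 0.001, 0.706]
force: [0.6, -0.7, -4.1]
width: 0.027
```

Run:
```python
from h import *
go([547.6,182.2,190])
```

```text
t 20.75 pos [513.5  36.5 195.5] F [ 0.6 -0.7 -4.1] w 27.0 q [ 0.05  0.28  1.79  0.    1.08 -1.52]
axes cols x,y,z [[-0.0038, -0.0004, 1.0], [0.0015, 1.0, 0.0004], [-1.0, 0.0015, -0.0038]]
tool shift mm [  5.5 145.7  34.2]
tool rotvec [ 0.0004 -0.0038 -0.0015]
```

Emit:
{"name": "play_rows", "arguments": {"motion": [{"tx":0,"ty":27,"tz":6,"rx":0,"ry":0,"rz":0,"jaw":20},{"tx":0,"ty":27,"tz":6,"rx":0,"ry":0,"rz":0,"jaw":20},{"tx":0,"ty":27,"tz":6,"rx":0,"ry":0,"rz":0,"jaw":20},{"tx":0,"ty":27,"tz":6,"rx":0,"ry":0,"rz":0,"jaw":20},{"tx":0,"ty":21,"tz":5,"rx":0,"ry":0,"rz":0,"jaw":20},{"tx":0,"ty":13,"tz":3,"rx":0,"ry":0,"rz":0,"jaw":20},{"tx":0,"ty":5,"tz":0,"rx":0,"ry":0,"rz":0,"jaw":20},{"tx":0,"ty":0,"tz":0,"rx":0,"ry":0,"rz":0,"jaw":20}]}}

```text
time: 21.42
position: [0.5458, 0.1824, 0.196]
eef_rot: [-0.0, 0.708, 0.001, 0.706]
force: [0.3, 0.9, -4.9]
width: 0.0266
```

Emit:
{"name": "play_rows", "arguments": {"motion": [{"tx":12,"ty":0,"tz":0,"rx":0,"ry":0,"rz":0,"jaw":20},{"tx":20,"ty":0,"tz":0,"rx":0,"ry":0,"rz":0,"jaw":20},{"tx":22,"ty":0,"tz":0,"rx":0,"ry":0,"rz":0,"jaw":20},{"tx":20,"ty":0,"tz":0,"rx":0,"ry":0,"rz":0,"jaw":20},{"tx":10,"ty":0,"tz":0,"rx":0,"ry":0,"rz":0,"jaw":20},{"tx":0,"ty":0,"tz":0,"rx":0,"ry":0,"rz":0,"jaw":20},{"tx":0,"ty":0,"tz":0,"rx":0,"ry":0,"rz":0,"jaw":20},{"tx":0,"ty":0,"tz":0,"rx":0,"ry":0,"rz":0,"jaw":20}]}}

```text
time: 22.08
position: [0.5473, 0.1818, 0.1143]
eef_rot: [0.001, 0.707, 0.001, 0.708]
force: [0.3, -0.2, -2.3]
width: 0.027
```

Run:
```python
from h import *
go([547.6,182.2,78.5])
```

```text
t 22.08 pos [547.3 181.8 114.3] F [ 0.3 -0.2 -2.3] w 27.0 q [ 0.3   0.44  1.76  0.    0.94 -1.27]
axes cols x,y,z [[0.0015, 0.0003, 1.0], [0.0023, 1.0, -0.0003], [-1.0, 0.0023, 0.0015]]
tool shift mm [35.8  0.3  0.3]
tool rotvec [-0.0003  0.0015 -0.0023]
```

Emit:
{"name": "play_rows", "arguments": {"motion": [{"tx":6,"ty":0,"tz":0,"rx":0,"ry":0,"rz":0,"jaw":20},{"tx":10,"ty":0,"tz":0,"rx":0,"ry":0,"rz":0,"jaw":20},{"tx":9,"ty":0,"tz":0,"rx":0,"ry":0,"rz":0,"jaw":20},{"tx":5,"ty":0,"tz":0,"rx":0,"ry":0,"rz":0,"jaw":20},{"tx":3,"ty":0,"tz":0,"rx":0,"ry":0,"rz":0,"jaw":20},{"tx":1,"ty":0,"tz":0,"rx":0,"ry":0,"rz":0,"jaw":20},{"tx":0,"ty":0,"tz":0,"rx":0,"ry":0,"rz":0,"jaw":20},{"tx":0,"ty":0,"tz":0,"rx":0,"ry":0,"rz":0,"jaw":20}]}}

```text
time: 22.75
position: [0.5466, 0.1822, 0.0791]
eef_rot: [0.001, 0.707, 0.001, 0.707]
force: [0.3, -0.4, -3.7]
width: 0.0266
```

Run:
```python
from h import *
go([547.6,182.2,78])
cv2.imwrite('pics/s12.png',camera('side')[240:400,220:440][:,:,::-1].repeat(3,0).repeat(3,1))
```

```text
t 22.75 pos [546.6 182.2  79.1] F [ 0.3 -0.4 -3.7] w 26.6 q [ 0.3   0.49  1.8   0.    0.86 -1.27]
axes cols x,y,z [[-0.0003, -0.0002, 1.0], [0.0019, 1.0, 0.0003], [-1.0, 0.0019, -0.0003]]
tool shift mm [1.1 0.  1. ]
tool rotvec [ 0.0002 -0.0003 -0.0019]
```

View pics/s12.png

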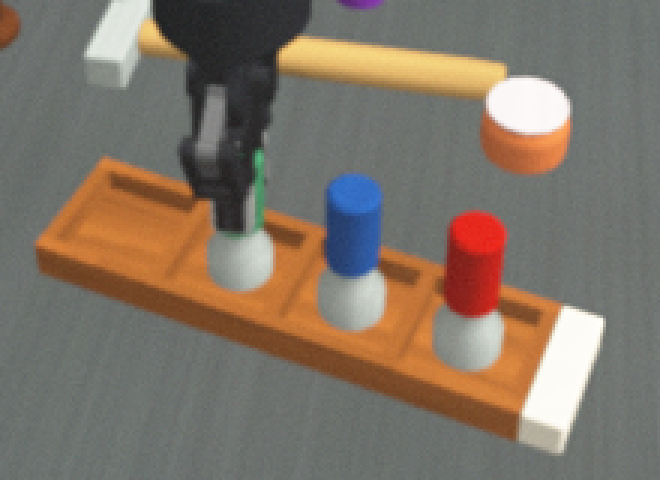

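Emit:
{"name": "play_rows", "arguments": {"motion": [{"tx":1,"ty":0,"tz":0,"rx":0,"ry":0,"rz":0,"jaw":20},{"tx":0.3,"ty":0,"tz":0,"rx":0,"ry":0,"rz":0,"jaw":20},{"tx":0,"ty":0,"tz":0,"rx":0,"ry":0,"rz":0,"jaw":20},{"tx":0,"ty":0,"tz":0,"rx":0,"ry":0,"rz":0,"jaw":20},{"tx":0,"ty":0,"tz":0,"rx":0,"ry":0,"rz":0,"jaw":29},{"tx":0,"ty":0,"tz":0,"rx":0,"ry":0,"rz":0,"jaw":33},{"tx":0,"ty":0,"tz":0,"rx":0,"ry":0,"rz":0,"jaw":50},{"tx":0,"ty":0,"tz":0,"rx":0,"ry":0,"rz":0,"jaw":60}]}}

```text
time: 23.47
position: [0.5465, 0.1821, 0.0778]
eef_rot: [0.001, 0.707, 0.001, 0.707]
force: [0.4, -0.3, -0.3]
width: 0.0561
```

Emit:
{"name": "play_rows", "arguments": {"motion": [{"tx":0,"ty":0,"tz":0,"rx":0,"ry":0,"rz":0,"jaw":60},{"tx":-8,"ty":0,"tz":0,"rx":0,"ry":0,"rz":0,"jaw":60},{"tx":-25,"ty":0,"tz":0,"rx":0,"ry":0,"rz":0,"jaw":60},{"tx":-32,"ty":0,"tz":0,"rx":0,"ry":0,"rz":0,"jaw":60},{"tx":-30,"ty":0,"tz":0,"rx":0,"ry":0,"rz":0,"jaw":60},{"tx":-20,"ty":-10,"tz":-3,"rx":0,"ry":0,"rz":0,"jaw":60},{"tx":-2,"ty":-25,"tz":-9,"rx":0,"ry":0,"rz":0,"jaw":60},{"tx":0,"ty":-32,"tz":-12,"rx":0,"ry":0,"rz":0,"jaw":60}]}}

```text
time: 24.13
position: [0.524, 0.1157, 0.1973]
eef_rot: [0.0, 0.705, 0.002, 0.709]
force: [0.0, 0.2, -0.1]
width: 0.0597
```

Emit:
{"name": "play_rows", "arguments": {"motion": [{"tx":0,"ty":-32,"tz":-12,"rx":0,"ry":0,"rz":0,"jaw":60},{"tx":0,"ty":-32,"tz":-12,"rx":0,"ry":0,"rz":0,"jaw":60},{"tx":0,"ty":-32,"tz":-12,"rx":0,"ry":0,"rz":0,"jaw":60},{"tx":0,"ty":-32,"tz":-12,"rx":0,"ry":0,"rz":0,"jaw":60},{"tx":0,"ty":-32,"tz":-12,"rx":0,"ry":0,"rz":0,"jaw":60},{"tx":0,"ty":-32,"tz":-12,"rx":0,"ry":0,"rz":0,"jaw":60},{"tx":0,"ty":-32,"tz":-12,"rx":0,"ry":0,"rz":0,"jaw":60},{"tx":0,"ty":-32,"tz":-12,"rx":0,"ry":0,"rz":0,"jaw":60}]}}

```text
time: 24.8
position: [0.4257, -0.1426, 0.195]
eef_rot: [0.0, 0.707, 0.001, 0.707]
force: [1.2, -1.1, -1.2]
width: 0.0598
```

Run:
```python
from h import *
go([398,-224,160])
cv2.imwrite('pics/s13.png',camera('side')[:,:,::-1])
```

```text
t 24.8 pos [ 425.7 -142.6  195. ] F [ 1.2 -1.1 -1.2] w 59.8 q [-0.35  0.18  1.93  0.    1.03 -1.92]
axes cols x,y,z [[0.0002, -0.0005, 1.0], [0.0012, 1.0, 0.0005], [-1.0, 0.0012, 0.0002]]
tool shift mm [ 34.9 -81.5 -27.8]
tool rotvec [ 0.0005  0.0002 -0.0012]
```

View pics/s13.png

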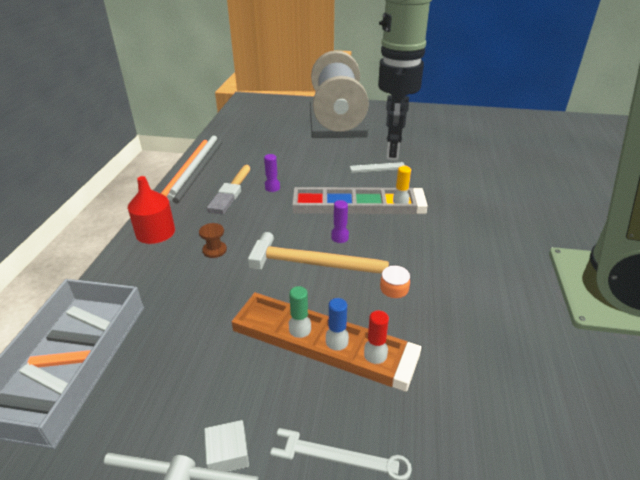

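Green, blue and red stand in the wooden rack at (299,311), (338,325) and (377,338). Yellow is still at (403,185).

Emit:
{"name": "play_rows", "arguments": {"motion": [{"tx":0,"ty":-32,"tz":-11,"rx":0,"ry":0,"rz":0,"jaw":60},{"tx":0,"ty":-26,"tz":-9,"rx":0,"ry":0,"rz":0,"jaw":60},{"tx":5,"ty":-15,"tz":-5,"rx":0,"ry":0,"rz":0,"jaw":60},{"tx":15,"ty":-7,"tz":-2,"rx":0,"ry":0,"rz":0,"jaw":60},{"tx":16,"ty":-2,"tz":0,"rx":0,"ry":0,"rz":0,"jaw":60},{"tx":0,"ty":0,"tz":0,"rx":0,"ry":0,"rz":0,"jaw":60},{"tx":0,"ty":0,"tz":0,"rx":0,"ry":0,"rz":0,"jaw":60},{"tx":0,"ty":0,"tz":0,"rx":0,"ry":0,"rz":0,"jaw":60}]}}

```text
time: 25.52
position: [0.4001, -0.223, 0.159]
eef_rot: [0.0, 0.707, 0.001, 0.707]
force: [-0.5, 0.7, -0.5]
width: 0.06
```

Run:
```python
from h import *
go([398,-224,81])
```

```text
t 25.52 pos [ 400.1 -223.   159. ] F [-0.5  0.7 -0.5] w 60.0 q [-0.53  0.23  1.97  0.    0.95 -2.11]
axes cols x,y,z [[0.0003, -0.0006, 1.0], [0.0011, 1.0, 0.0006], [-1.0, 0.0011, 0.0003]]
tool shift mm [78.  -1.1 -2.1]
tool rotvec [ 0.0006  0.0003 -0.0011]
```

Emit:
{"name": "play_rows", "arguments": {"motion": [{"tx":5,"ty":-1,"tz":-2,"rx":0,"ry":0,"rz":0,"jaw":60},{"tx":18,"ty":0,"tz":0,"rx":0,"ry":0,"rz":0,"jaw":60},{"tx":20,"ty":0,"tz":0,"rx":0,"ry":0,"rz":0,"jaw":60},{"tx":18,"ty":0,"tz":0,"rx":0,"ry":0,"rz":0,"jaw":60},{"tx":12,"ty":0,"tz":0,"rx":0,"ry":0,"rz":0,"jaw":60},{"tx":5,"ty":0,"tz":0,"rx":0,"ry":0,"rz":0,"jaw":60},{"tx":0,"ty":0,"tz":0,"rx":0,"ry":0,"rz":0,"jaw":60},{"tx":0,"ty":0,"tz":0,"rx":0,"ry":0,"rz":0,"jaw":60}]}}

```text
time: 26.18
position: [0.3979, -0.2241, 0.0807]
eef_rot: [0.0, 0.707, 0.001, 0.707]
force: [-0.0, -0.6, -0.5]
width: 0.0601
```

Run:
```python
from h import *
go([398,-224,81])
cv2.imwrite('pics/s14.png',camera('side')[120:240,240:460][:,:,::-1].repeat(3,0).repeat(3,1))
```

```text
t 26.18 pos [ 397.9 -224.1   80.7] F [-0.  -0.6 -0.5] w 60.1 q [-0.54  0.33  2.07  0.    0.74 -2.11]
axes cols x,y,z [[-0.0, -0.0006, 1.0], [0.0012, 1.0, 0.0006], [-1.0, 0.0012, -0.0]]
tool shift mm [-0.3  0.1  0.1]
tool rotvec [ 0.0006 -0.     -0.0012]
```

View pics/s14.png

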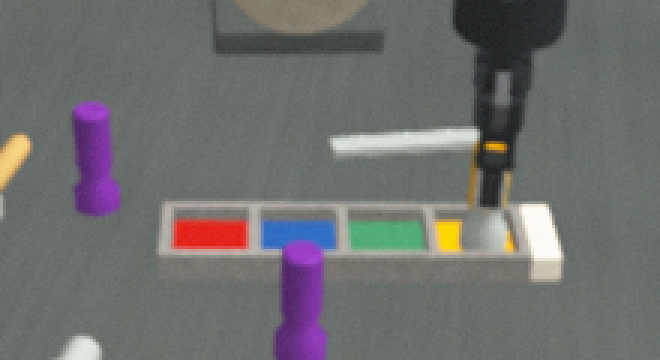

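Emit:
{"name": "play_rows", "arguments": {"motion": [{"tx":0,"ty":0,"tz":0,"rx":0,"ry":0,"rz":0,"jaw":45},{"tx":0,"ty":0,"tz":0,"rx":0,"ry":0,"rz":0,"jaw":35},{"tx":0,"ty":0,"tz":0,"rx":0,"ry":0,"rz":0,"jaw":20},{"tx":0,"ty":0,"tz":0,"rx":0,"ry":0,"rz":0,"jaw":20},{"tx":0,"ty":0,"tz":0,"rx":0,"ry":0,"rz":0,"jaw":20},{"tx":0,"ty":0,"tz":0,"rx":0,"ry":0,"rz":0,"jaw":20},{"tx":0,"ty":0,"tz":0,"rx":0,"ry":0,"rz":0,"jaw":20},{"tx":-3,"ty":0,"tz":0,"rx":0,"ry":0,"rz":0,"jaw":20}]}}

```text
time: 26.9
position: [0.3971, -0.2238, 0.083]
eef_rot: [0.001, 0.708, 0.001, 0.707]
force: [0.1, -0.2, -4.6]
width: 0.0265
```

Emit:
{"name": "play_rows", "arguments": {"motion": [{"tx":-12,"ty":0,"tz":0,"rx":0,"ry":0,"rz":0,"jaw":20},{"tx":-18,"ty":0,"tz":0,"rx":0,"ry":0,"rz":0,"jaw":20},{"tx":-25,"ty":0,"tz":0,"rx":0,"ry":0,"rz":0,"jaw":20},{"tx":-25,"ty":0,"tz":0,"rx":0,"ry":0,"rz":0,"jaw":20},{"tx":-20,"ty":0,"tz":0,"rx":0,"ry":0,"rz":0,"jaw":20},{"tx":-10,"ty":6,"tz":3,"rx":0,"ry":0,"rz":0,"jaw":20},{"tx":-3,"ty":13,"tz":7,"rx":0,"ry":0,"rz":0,"jaw":20},{"tx":0,"ty":20,"tz":11,"rx":0,"ry":0,"rz":0,"jaw":20}]}}

```text
time: 27.57
position: [0.4183, -0.1858, 0.197]
eef_rot: [0.001, 0.707, -0.001, 0.707]
force: [0.1, -0.3, -3.5]
width: 0.0269
```

Emit:
{"name": "play_rows", "arguments": {"motion": [{"tx":0,"ty":25,"tz":14,"rx":0,"ry":0,"rz":0,"jaw":20},{"tx":0,"ty":25,"tz":14,"rx":0,"ry":0,"rz":0,"jaw":20},{"tx":0,"ty":25,"tz":14,"rx":0,"ry":0,"rz":0,"jaw":20},{"tx":0,"ty":25,"tz":14,"rx":0,"ry":0,"rz":0,"jaw":20},{"tx":0,"ty":25,"tz":14,"rx":0,"ry":0,"rz":0,"jaw":20},{"tx":0,"ty":25,"tz":14,"rx":0,"ry":0,"rz":0,"jaw":20},{"tx":0,"ty":25,"tz":14,"rx":0,"ry":0,"rz":0,"jaw":20},{"tx":0,"ty":25,"tz":14,"rx":0,"ry":0,"rz":0,"jaw":20}]}}

```text
time: 28.23
position: [0.5303, 0.0161, 0.1956]
eef_rot: [0.0, 0.708, 0.001, 0.706]
force: [0.7, -0.5, -3.3]
width: 0.0262
```

Run:
```python
from h import *
go([611.6,166,190])
```

```text
t 28.23 pos [530.3  16.1 195.6] F [ 0.7 -0.5 -3.3] w 26.2 q [ 0.01  0.3   1.76  0.    1.09 -1.56]
axes cols x,y,z [[-0.0029, -0.0004, 1.0], [0.0014, 1.0, 0.0004], [-1.0, 0.0014, -0.0029]]
tool shift mm [  5.6 149.8  81.4]
tool rotvec [ 0.0004 -0.0029 -0.0014]
```

Emit:
{"name": "play_rows", "arguments": {"motion": [{"tx":0,"ty":26,"tz":14,"rx":0,"ry":0,"rz":0,"jaw":20},{"tx":0,"ty":26,"tz":14,"rx":0,"ry":0,"rz":0,"jaw":20},{"tx":0,"ty":26,"tz":14,"rx":0,"ry":0,"rz":0,"jaw":20},{"tx":0,"ty":26,"tz":14,"rx":0,"ry":0,"rz":0,"jaw":20},{"tx":0,"ty":22,"tz":12,"rx":0,"ry":0,"rz":0,"jaw":20},{"tx":0,"ty":15,"tz":8,"rx":0,"ry":0,"rz":0,"jaw":20},{"tx":0,"ty":8,"tz":4,"rx":0,"ry":0,"rz":0,"jaw":20},{"tx":0,"ty":1,"tz":1,"rx":0,"ry":0,"rz":0,"jaw":20}]}}

```text
time: 28.9
position: [0.6114, 0.1661, 0.1954]
eef_rot: [-0.0, 0.708, 0.001, 0.706]
force: [0.2, 0.2, -2.9]
width: 0.0268
```

Emit:
{"name": "play_rows", "arguments": {"motion": [{"tx":12,"ty":0,"tz":0,"rx":0,"ry":0,"rz":0,"jaw":20},{"tx":20,"ty":0,"tz":0,"rx":0,"ry":0,"rz":0,"jaw":20},{"tx":22,"ty":0,"tz":0,"rx":0,"ry":0,"rz":0,"jaw":20},{"tx":20,"ty":0,"tz":0,"rx":0,"ry":0,"rz":0,"jaw":20},{"tx":10,"ty":0,"tz":0,"rx":0,"ry":0,"rz":0,"jaw":20},{"tx":0,"ty":0,"tz":0,"rx":0,"ry":0,"rz":0,"jaw":20},{"tx":0,"ty":0,"tz":0,"rx":0,"ry":0,"rz":0,"jaw":20},{"tx":0,"ty":0,"tz":0,"rx":0,"ry":0,"rz":0,"jaw":20}]}}

```text
time: 29.57
position: [0.6122, 0.1648, 0.114]
eef_rot: [0.001, 0.707, 0.001, 0.708]
force: [1.2, -0.4, -2.8]
width: 0.027
```

Run:
```python
from h import *
go([611.6,166,78])
```

```text
t 29.57 pos [612.2 164.8 114. ] F [ 1.2 -0.4 -2.8] w 27.0 q [ 0.24  0.52  1.62  0.    1.   -1.33]
axes cols x,y,z [[0.0015, 0.0002, 1.0], [0.0021, 1.0, -0.0002], [-1.0, 0.0021, 0.0015]]
tool shift mm [36.   1.1 -0.6]
tool rotvec [-0.0002  0.0015 -0.0021]
```

Emit:
{"name": "play_rows", "arguments": {"motion": [{"tx":6,"ty":1,"tz":0,"rx":0,"ry":0,"rz":0,"jaw":20},{"tx":10,"ty":0,"tz":0,"rx":0,"ry":0,"rz":0,"jaw":20},{"tx":9,"ty":0,"tz":0,"rx":0,"ry":0,"rz":0,"jaw":20},{"tx":5,"ty":0,"tz":0,"rx":0,"ry":0,"rz":0,"jaw":20},{"tx":3,"ty":0,"tz":0,"rx":0,"ry":0,"rz":0,"jaw":20},{"tx":1,"ty":0,"tz":0,"rx":0,"ry":0,"rz":0,"jaw":20},{"tx":0,"ty":0,"tz":0,"rx":0,"ry":0,"rz":0,"jaw":20},{"tx":0,"ty":0,"tz":0,"rx":0,"ry":0,"rz":0,"jaw":20}]}}

```text
time: 30.23
position: [0.6116, 0.1661, 0.0787]
eef_rot: [0.001, 0.707, 0.001, 0.707]
force: [-0.6, -0.0, -3.1]
width: 0.0268
```

Run:
```python
from h import *
go([611.6,166,77.7])
cv2.imwrite('pics/s15.png',camera('side')[240:400,220:440][:,:,::-1].repeat(3,0).repeat(3,1))
```

```text
t 30.23 pos [611.6 166.1  78.7] F [-0.6 -0.  -3.1] w 26.8 q [ 0.25  0.56  1.65  0.    0.93 -1.33]
axes cols x,y,z [[-0.0003, -0.0003, 1.0], [0.0018, 1.0, 0.0003], [-1.0, 0.0018, -0.0003]]
tool shift mm [ 1.  -0.1 -0. ]
tool rotvec [ 0.0003 -0.0003 -0.0018]
```

View pics/s15.png

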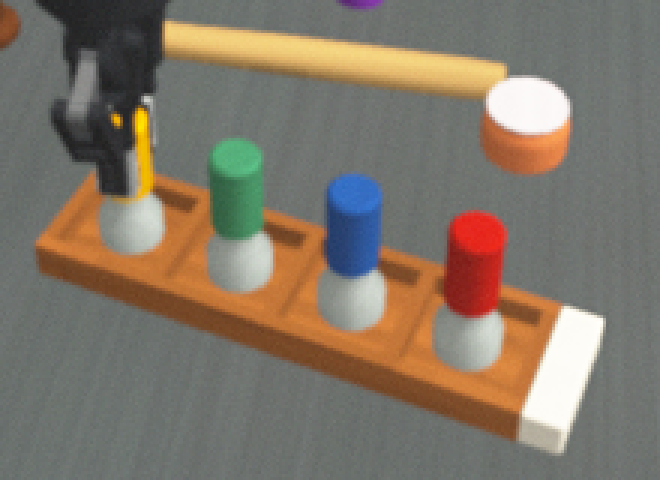

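Yellow hangs over its bay at crop pixel (130,225), with no contact yet. I'll lower it the last millimetre, release and retreat.

Emit:
{"name": "play_rows", "arguments": {"motion": [{"tx":0.8,"ty":0,"tz":0,"rx":0,"ry":0,"rz":0,"jaw":20},{"tx":0.2,"ty":0,"tz":0,"rx":0,"ry":0,"rz":0,"jaw":20},{"tx":0,"ty":0,"tz":0,"rx":0,"ry":0,"rz":0,"jaw":20},{"tx":0,"ty":0,"tz":0,"rx":0,"ry":0,"rz":0,"jaw":20},{"tx":0,"ty":0,"tz":0,"rx":0,"ry":0,"rz":0,"jaw":29},{"tx":0,"ty":0,"tz":0,"rx":0,"ry":0,"rz":0,"jaw":33},{"tx":0,"ty":0,"tz":0,"rx":0,"ry":0,"rz":0,"jaw":50},{"tx":0,"ty":0,"tz":0,"rx":0,"ry":0,"rz":0,"jaw":60}]}}

```text
time: 30.95
position: [0.6115, 0.1661, 0.0779]
eef_rot: [0.001, 0.707, 0.001, 0.707]
force: [-1.2, -0.3, 0.1]
width: 0.0562
```

Emit:
{"name": "play_rows", "arguments": {"motion": [{"tx":0,"ty":0,"tz":0,"rx":0,"ry":0,"rz":0,"jaw":60},{"tx":-8,"ty":0,"tz":0,"rx":0,"ry":0,"rz":0,"jaw":60},{"tx":-25,"ty":0,"tz":0,"rx":0,"ry":0,"rz":0,"jaw":60},{"tx":-32,"ty":0,"tz":0,"rx":0,"ry":0,"rz":0,"jaw":60},{"tx":-30,"ty":0,"tz":0,"rx":0,"ry":0,"rz":0,"jaw":60},{"tx":-20,"ty":-10,"tz":-3,"rx":0,"ry":0,"rz":0,"jaw":60},{"tx":-2,"ty":-25,"tz":-9,"rx":0,"ry":0,"rz":0,"jaw":60},{"tx":0,"ty":-30,"tz":-12,"rx":0,"ry":0,"rz":0,"jaw":60}]}}

```text
time: 31.62
position: [0.5889, 0.1016, 0.1974]
eef_rot: [0.0, 0.705, 0.002, 0.709]
force: [-0.2, -0.3, -0.0]
width: 0.0601
```

Emit:
{"name": "play_rows", "arguments": {"motion": [{"tx":0,"ty":-32,"tz":-12,"rx":0,"ry":0,"rz":0,"jaw":60},{"tx":0,"ty":-32,"tz":-12,"rx":0,"ry":0,"rz":0,"jaw":60},{"tx":0,"ty":-32,"tz":-12,"rx":0,"ry":0,"rz":0,"jaw":60},{"tx":0,"ty":-32,"tz":-12,"rx":0,"ry":0,"rz":0,"jaw":60},{"tx":0,"ty":-25,"tz":-8,"rx":0,"ry":0,"rz":0,"jaw":60},{"tx":0,"ty":-10,"tz":-3,"rx":0,"ry":0,"rz":0,"jaw":60},{"tx":0,"ty":0,"tz":0,"rx":0,"ry":0,"rz":0,"jaw":60},{"tx":0,"ty":0,"tz":0,"rx":0,"ry":0,"rz":0,"jaw":60}]}}

```text
time: 32.28
position: [0.5289, -0.062, 0.1948]
eef_rot: [0.001, 0.707, 0.0, 0.707]
force: [-0.0, -0.3, 0.5]
width: 0.0602
```

Run:
```python
from h import *
st()
s=camera('side');t=camera('top')
cv2.imwrite('pics/s16.png',s[:,:,::-1]); cv2.imwrite('pics/t16.png',t[:,:,::-1])
```

```text
t 32.28 pos [528.9 -62.  194.8] F [-0.  -0.3  0.5] w 60.2 q [-0.14  0.3   1.76  0.    1.08 -1.71]
axes cols x,y,z [[0.0003, 0.0011, 1.0], [0.0023, 1.0, -0.0011], [-1.0, 0.0023, 0.0003]]
```

View pics/s16.png

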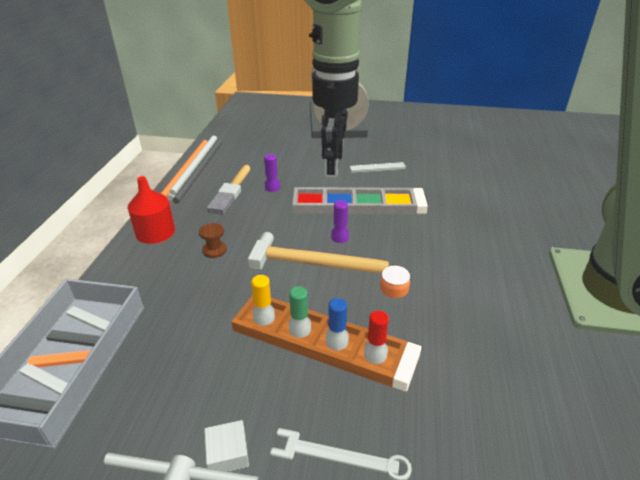

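View pics/t16.png

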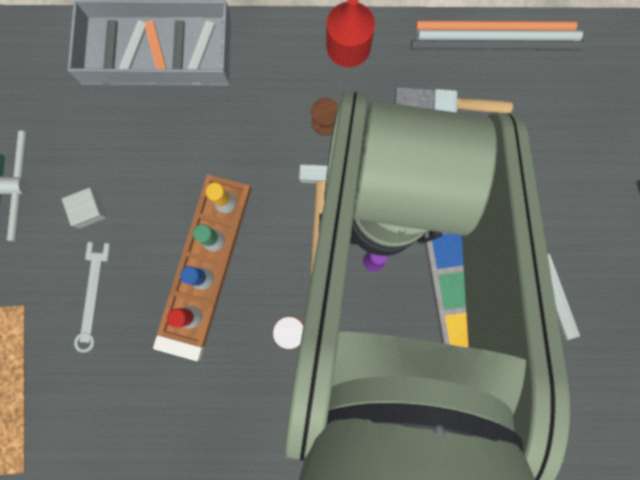

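All four punches stand upright in their bays: from the white end, red, blue, green and yellow, which is the reverse of the grey pads. The gripper is clear and both purple look-alikes are untouched, so I'm handing in.

Run:
```python
from plant import *
print(sign_off())
```

```text
the job is handed in; nothing more can be done
None
```

I moved all four punches from the grey rack to the wooden rack in reverse order and handed the job in at about 32.4 s of the 102 s allowed. Counting from the wooden rack's white end they now stand red, blue, green, yellow. The grey pads, counted from that rack's white end, read yellow, green, blue, red.

- **Final check:** pictures from both cameras show every punch upright in its own bay. The gripper is open and well clear, the wrist reads under 1 N, and both purple look-alikes stand where they were.
- **Disagreements:** my top and side estimates of the punch positions differed by up to about 3 mm, so I used their average. The three later release heights were 78 mm, 3 mm to 3.5 mm below the grasp heights, as expected from the missing pad. Red was released about 0.7 mm higher.
- **Not measured:** I judged the final positions in the bays by eye from the pictures, not by measurement. The largest force I saw was under 6 N, but that is only from readings between moves.
- **Refused calls:** my first three move calls were refused because rows must list every value. They moved nothing and cost no time.

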